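# Assemble a pot-core choke on its mounting stud

## Task

Assemble the pot-core choke on the upright stud of the aluminium mounting plate, one part at a time from the bottom up: the flat rubber cushion pad, the ferrite half that lies open side up, the smaller of the two wound coil formers nested down into it, the other ferrite half (it already lies open side down) closed over the former, and last the dished steel pressure plate, every part round the stud and fully home before the next. Ferrite is brittle, so lower the two halves into place rather than dropping them. Leave the bigger former where it is and finish with everything released.

Things in the scene. Friction and masses are not known exactly. Their poses are not given: they have to be found in the camera images.
- mount_plate: Aluminium plate, 90 x 90 x 8 mm, fixed flat on the bench; from its middle a threaded stud 8 mm across rises 52 mm above the plate's top (tip 60 mm above the bench), its top 6 mm tapering to 3 mm. Origin: centre of the plate's underside, on the stud's axis; z up. Undersides in the finished pile, above the bench: pad 8 mm, lower half 14, former 19, upper half 30, pressure plate 46.
- cushion_pad: Flat matt grey rubber ring, 46 mm across, 6 mm thick, with an 11 mm hole, loose, lying flat. Origin: centre of its underside; z up. Rigid in effect. First part.
- core_lower: Dark ferrite pot-core half lying OPEN SIDE UP: round cup 52 mm across, 16 mm high, floor 5 mm thick, wall 3.5 mm with two slots 10 mm wide, central hub 20 mm across with an 11 mm hole right through. The ring-shaped space round the hub is 11 mm deep, 20 to 45 mm in diameter, its rims chamfered. Origin: centre of its underside; z up. Any yaw will do. Second part.
- coil_former: The SMALLER wound coil former: two cream flanges 40 mm across, copper winding between, bore 25 mm, 21 mm high, standing on a flange; solid outline a plain 40 mm cylinder. It goes 11 mm deep into the lower half with 2.5 mm play all round and then stands 10 mm proud of its rim, so hold it by its upper 9 mm. Origin: centre of its underside; z up, any yaw. Third part.
- core_upper: The second ferrite half, same as the first but lying OPEN SIDE DOWN: from above a dark disc 52 mm across with an 11 mm hole, 16 mm high. It goes on as it lies: its hub enters the former's bore (2.5 mm play), its rim comes down on the lower half's rim. Origin: centre of its underside as it lies (the rim plane); z up. Any yaw will do. Fourth part.
- pressure_plate: Bright steel ring plate, 44 mm across, 6 mm thick, 11 mm hole, a shallow dished groove in its top; lies flat. Origin: centre of its underside; z up. Last part.
- big_former: The BIGGER wound coil former, of another choke: flanges 58 mm across, 32 mm high, bore 29 mm, copper winding. It stays where it is. Origin: centre of its underside; z up. It and the five parts lie in shuffled places round the plate, at least 75 mm from one another; each part weighs under 0.1 kg.
Things that resemble listed ones, but are neither listed nor needed, are in the scene too. What is shaped like the cushion_pad but green is not meant. Leave any yellow look-alike of the core_upper alone.

How it is judged:
By the outcome, as a careful person would: the job done as asked, in the order asked, and still so for the second after the job is handed in, with the robot touching nothing.
It also fails if it takes over 120 s, if anything falls off the work surface, if the arm or the gripper's body presses on something with over 40 N, if the wrist force passes 120 N, or if a joint passes its speed limit or range.

## Robot

A 7-joint arm with a two-finger parallel gripper is mounted at the origin on a cart in front of the work surface, level with it; the furniture and walls round the work are solid. World frame = base frame: x ahead of the robot, y to its left, z up, the work surface at z = 0. Lengths are in m, angles in rad, forces in N, time in s.
With the tool pointing down it reaches from about 0.425 to 0.925 m from the base axis. Payload 6.8 kg.
Tool frame: the origin (TCP) lies at the very end of the fingers, on their centre line; the grasp point (between the pads) lies 19 mm behind it; z points along the fingers, y is the line along which they close (so a half turn about z gives the same grasp; the last joint's range is limited). The gripper opens to 85 mm and grips with 20 to 120 N. Pads are 22 mm wide; open, the fingers measure 114 mm over their backs; the gripper's body (76 mm by 85 mm) begins 54 mm behind the grasp point. The pads swing forward as they close: fully open they stand 13 mm farther back than shut.
Start: joints at [-1.227, 0.477, 0.022, 1.555, -0.011, 1.109, -0.083], TCP at [0.295, 0.607, 0.231] pointing down, gripper open.
Joint ranges: [-2.96, 2.96], [-0.34, 2.1], [-1.41, 1.46], [0.24, 2.44], [-1.37, 4.51], [0.17, 1.92], [-2.96, 2.96]. Speed limits (rad/s): [2.39, 2.39, 3.14, 3.14, 3.14, 3.14, 3.14].

## Interface

Orientations are given as a rotation vector (axis times angle).
In Python, from bench import get_obs, grab_frame, hand_in gives the robot as it stands.
- The arm moves only by the tool drive_tool, never from a script. Its argument "rows" is a list of rows, each an object with "offset": the shift along the tool's x, y, z as a fraction of full scale, a list of three; "rotation": the turn, a rotation vector about the tool's x, y, z as a fraction of full scale, a list of three; "claw": the opening, from 0 (shut) to 1 (fully open). In form: [{"offset": [tx, ty, tz], "rotation": [wx, wy, wz], "claw": claw}, ...]. A call has 1 to 20 rows; each row is the pose to reach, as a shift and turn from the pose commanded when the call began, along the tool's axes at that moment; what a row does not reach only later rows make up. Full scale, the value 1, is 0.15 m for a shift and 2 rad for a turn. A row lasts 1/12 s, in which the tool goes at most 41.7 mm and 7.16 degrees, less where a joint would pass 70% of its speed; a pose out of reach is approached as far as the arm can. A call with a number of a shift or a turn outside -1 to 1 is refused whole. A call with a gripper value outside its range is refused whole. The fingers move at their own pace and stop on an object; "force" is the grip in N (left out, the last holds). Time passes only in rows, so rows that repeat a pose let the fingers close. It gives the time, the measured TCP pose, the force, the opening and the grip force at its end, in the units of the state.
- get_obs(): the state, without advancing time (a new reading comes with each control period).
- grab_frame(name): name is "scene" or "top" or "wrist"; returns a dict with "frame" (480x640x3 uint8, red, green, blue), "z_map" (480x640 float32, m along the optical axis (not along the pixel's ray), 0 where there is no reading), "vfov" (degrees; the focal length in pixels is half the picture's height over the tangent of half this angle, whatever the lens; pixels are square), "cx", "cy" (the principal point, pixels), "R" (3x3) and "t" (3): a world point X has camera coordinates R X + t. Camera axes: x right, y down, z forward; pixel columns grow to the right and rows downward; lengths in m; the calibration is good to about 2 mm. A picture is of the moment at which its call begins.
- hand_in(): hands the job in; it is judged then, once.
The state is a dict: "clock": time; "joints": joint angles; "qvel": joint speeds; "tau": joint torques, N m; "tcp_pos": TCP position; "orientation": TCP orientation; "contact_force": force on the tool from outside, world axes, zero at the start; "moment": the same for the moment, N m; "grip_width": finger opening in m; "gripper_force": force on a finger pad.
Only numpy, scipy, OpenCV 4.12 (cv2) and the standard library are available. Lean on these libraries where they do the work, as an engineer would, in place of code of your own. Each camera call takes 0.05 s, during which the arm holds its last target. There are 200 camera calls.

## Working session

There is one attempt and no reset: what is moved stays moved. The work goes in short steps, Python scripts to look and compute and a tool call to move; the robot and the scene stay as the last step left them, time stands still between calls to the robot, and variables do not carry over. Pictures are saved under pics/ and viewed, at most 14 in all, crops included, and the job is handed in when it is done.

Besides the shell and the picture viewer there is one more tool, called after "Call:" in YAML: its name, and indented under it one key for each argument. drive_tool: Moves the arm, as the interface text tells. Its arguments: {"type":"object","properties":{"rows":{"type":"array","items":{"type":"object","properties":{"offset":{"type":"array","items":{"type":"number"}},"rotation":{"type":"array","items":{"type":"number"}},"claw":{"type":"number"}}}},"force":{"type":"number"}},"required":["rows"]}

```bash
ls; mkdir -p pics
cat > h.py <<'E'
import numpy as np, cv2
from bench import get_obs, grab_frame, hand_in
def f(g): return 240/np.tan(np.radians(g["vfov"])/2)
def onplane(g,u,v,z):
    d=np.array([(u-g["cx"])/f(g),(v-g["cy"])/f(g),1.]); R=np.array(g["R"]); t=np.array(g["t"])
    c=-R.T@t; w=R.T@d; return c+w*(z-c[2])/w[2]
def proj(g,X):
    p=np.array(g["R"])@np.array(X)+np.array(g["t"]); return p[:2]/p[2]*f(g)+[g["cx"],g["cy"]]
def cloud(g):
    v,u=np.mgrid[:480,:640]; z=g["z_map"]
    P=np.stack([(u-g["cx"])/f(g)*z,(v-g["cy"])/f(g)*z,z],-1)
    return (P-np.array(g["t"]))@np.array(g["R"])
def save(g,n): cv2.imwrite("pics/"+n,g["frame"][:,:,::-1])
E
python3 - <<'E'
from h import *
for n in ["top","scene"]:
    g=grab_frame(n); save(g,n+"0.png"); print(n,g["vfov"],g["cx"],g["cy"],-np.array(g["R"]).T@g["t"],np.round(g["R"],3).tolist())
print(get_obs())
E
```

```text
pics
top 47.61699533182096 322.21145483100145 234.62574936577016 [ 0.36922061 -0.07937188  1.12674609] [[0.034, -0.999, 0.006], [-0.977, -0.034, -0.212], [0.212, 0.001, -0.977]]
scene 47.89019426175174 320.57456692702374 238.23580228445013 [-0.13561925 -0.41403466  0.54360129] [[0.407, -0.913, 0.012], [-0.479, -0.225, -0.848], [0.778, 0.339, -0.529]]
{'clock': 0.1, 'joints': array([-1.22708101,  0.4777315 ,  0.02236124,  1.55633977, -0.01149335,
        1.10929049, -0.083134  ]), 'qvel': array([-0.00095212, -0.00161348,  0.00061519, -0.00098369,  0.00055723,
       -0.00144728, -0.00060669]), 'tau': array([ 4.61857664e-03, -5.97757423e+01,  1.61384247e+00, -2.81951559e+01,
        1.28715090e-02,  4.99189046e-03, -2.71537331e-06]), 'tcp_pos': array([0.29449671, 0.60678475, 0.23041928]), 'orientation': array([-7.03677540e-01, -3.06152822e+00,  2.55019072e-03]), 'contact_force': array([-0.84623826, -0.26782427, -0.41764321]), 'moment': array([-0.00601531,  0.01522176, -0.04103459]), 'gripper_force': 0.0, 'grip_width': 0.08550393043534242}
```

View pics/top0.png

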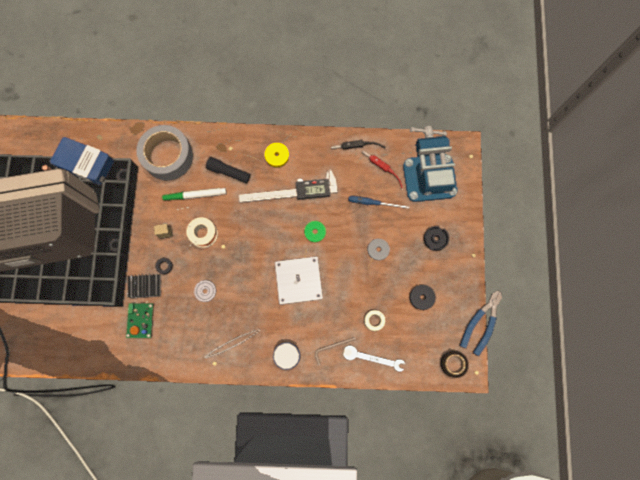

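View pics/scene0.png

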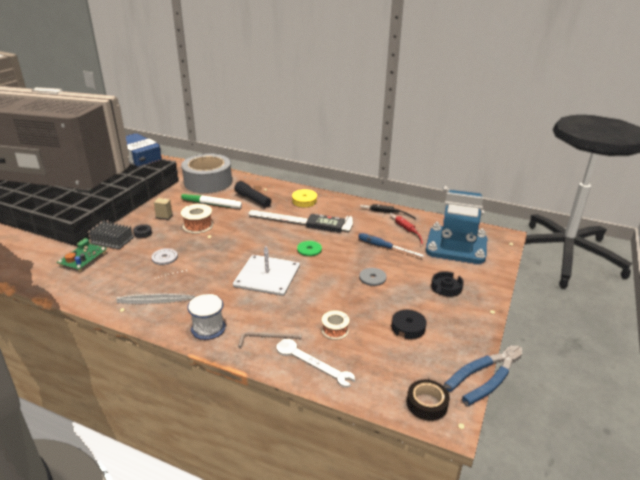

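Candidates (top picture pixels):
- **Cushion pad:** grey ring at (378,249). The green ring at (315,232) is excluded, and the bright dished ring at (205,290) is the pressure plate.
- **Ferrite halves:** (436,238) shows hub and cavity, so it is open side up and is `core_lower`. (422,297) is a plain disc with a hole, so it is `core_upper`. The yellow disc (277,154), the tape (455,363) and the black ring (164,266) are excluded.
- **Small former:** (375,321). The big one is at (201,232), and the solder spool at (287,355) is excluded.
- **Stud:** (298,280).

Run:
```python
from h import *
g=grab_frame("top"); P=cloud(g)
seeds=dict(pad=(378,249,.006),low=(436,238,.016),up=(422,297,.016),former=(375,321,.021),press=(205,290,.006),plate=(298,280,.008),big=(201,232,.032),green=(315,232,.006))
for n,(u,v,z) in seeds.items():
    q=onplane(g,u,v,z); w=P[v-14:v+15,u-14:u+15].reshape(-1,3); print(n,np.round(q,3),"depth z pct",np.round(np.percentile(w[:,2],[5,50,90,98]),4))
a=g["frame"][225:345,340:470,::-1]; b=g["frame"][225:345,170:330,::-1]
im=np.hstack([cv2.resize(a,None,fx=2.7,fy=2.7,interpolation=2),cv2.resize(b,None,fx=2.7,fy=2.7,interpolation=2)]); print(im.shape); cv2.imwrite("pics/crop1.png",im)
w=grab_frame("wrist"); save(w,"w0.png"); print(w["vfov"],w["cx"],w["cy"])
o=get_obs(); from scipy.spatial.transform import Rotation as Ro
Rt=Ro.from_rotvec(o["orientation"]).as_matrix(); c=-np.array(w["R"]).T@w["t"]
print("tool R",np.round(Rt,3).tolist()); print("cam in tool",Rt.T@(c-o["tcp_pos"]),np.round(np.array(w["R"])@Rt,3).tolist())
```

```text
pad [ 0.585 -0.196  0.006] depth z pct [-0.004   0.0011  0.0075  0.0096]
low [ 0.611 -0.316  0.016] depth z pct [-0.0037  0.0036  0.0156  0.0185]
up [ 0.487 -0.286  0.016] depth z pct [-0.0032  0.0139  0.0179  0.0196]
former [ 0.435 -0.19   0.021] depth z pct [-0.004   0.      0.0217  0.0243]
press [0.487 0.159 0.006] depth z pct [-0.0036  0.0011  0.0062  0.0089]
plate [ 0.514 -0.031  0.008] depth z pct [0.0044 0.0081 0.011  0.0525]
big [0.603 0.171 0.032] depth z pct [-0.0028  0.0293  0.034   0.0362]
green [ 0.617 -0.063  0.006] depth z pct [-0.0041  0.0012  0.0072  0.0097]
(324, 783, 3)
66.36526210305823 320.5006814199167 237.37285067483788
tool R [[-0.9, 0.437, -0.0], [0.437, 0.9, -0.001], [-0.0, -0.001, -1.0]]
cam in tool [ 0.06691171  0.00015835 -0.14320057] [[0.0, 1.0, 0.0], [-0.965, 0.0, -0.263], [-0.263, -0.0, 0.965]]
```

View pics/crop1.png

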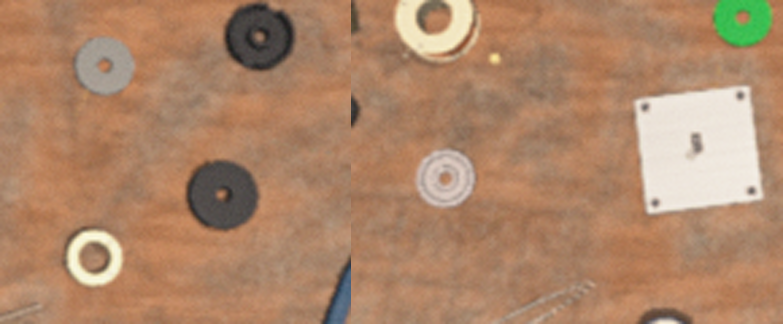

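View pics/w0.png

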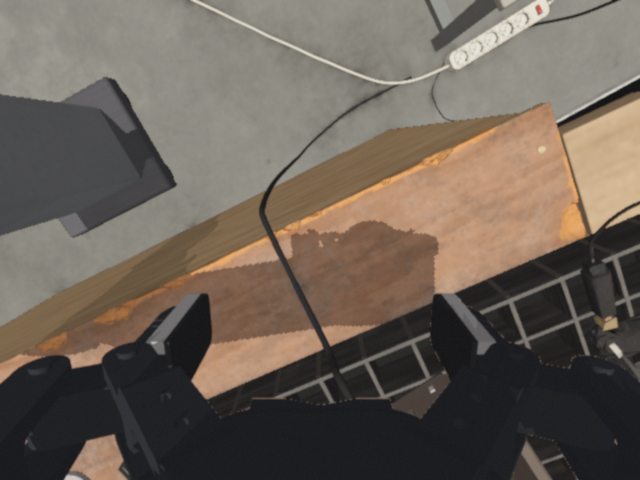

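The crop confirms the choice: grey pad at crop (105,66), cup with hub visible at (260,36), plain dark disc at (222,195), small former at (95,257) and dished steel ring at (446,178). The stud is at (697,145). The wrist picture shows bench edge, the fingers, and a view centred on the grasp region. I'm moving over the work area.

Call:
drive_tool:
  rows:
    - {"offset": [-0.4,-0.4,-0.1],"rotation": [0,0,0.1],"claw": 1}
    - {"offset": [-0.7,-0.7,-0.13],"rotation": [0,0,0.2],"claw": 1}
    - {"offset": [-1,-1,-0.13],"rotation": [0,0,0.3],"claw": 1}
    - {"offset": [-1,-1,-0.13],"rotation": [0,0,0.4],"claw": 1}
    - {"offset": [-1,-1,-0.13],"rotation": [0,0,0.56],"claw": 1}
    - {"offset": [-1,-1,-0.13],"rotation": [0,0,0.56],"claw": 1}
    - {"offset": [-1,-1,-0.13],"rotation": [0,0,0.56],"claw": 1}
    - {"offset": [-1,-1,-0.13],"rotation": [0,0,0.56],"claw": 1}
    - {"offset": [-1,-1,-0.13],"rotation": [0,0,0.56],"claw": 1}
    - {"offset": [-1,-1,-0.13],"rotation": [0,0,0.56],"claw": 1}
    - {"offset": [-1,-1,-0.13],"rotation": [0,0,0.56],"claw": 1}

```text
clock: 1.12
tcp_pos: [0.364, 0.4069, 0.2507]
orientation: [2.218, 2.224, -0.0]
contact_force: [-0.0, 0.5, -0.4]
grip_width: 0.0852
gripper_force: 0.0
```

Call:
drive_tool:
  rows:
    - {"offset": [-0.5,0.15,0],"rotation": [0,0,0],"claw": 1}
    - {"offset": [-1,0.3,0],"rotation": [0,0,0],"claw": 1}
    - {"offset": [-1,0.3,0],"rotation": [0,0,0],"claw": 1}
    - {"offset": [-1,0.3,0],"rotation": [0,0,0],"claw": 1}
    - {"offset": [-1,0.3,0],"rotation": [0,0,0],"claw": 1}

```text
clock: 1.53
tcp_pos: [0.4111, 0.2496, 0.2509]
orientation: [2.228, 2.213, -0.002]
contact_force: [-0.2, -0.1, -0.6]
grip_width: 0.0855
gripper_force: 0.0
```

Call:
drive_tool:
  rows:
    - {"offset": [-0.5,0.15,0],"rotation": [0,0,0],"claw": 1}
    - {"offset": [-1,0.3,0],"rotation": [0,0,0],"claw": 1}
    - {"offset": [-1,0.3,0],"rotation": [0,0,0],"claw": 1}
    - {"offset": [-1,0.3,0],"rotation": [0,0,0],"claw": 1}
    - {"offset": [-1,0.3,0],"rotation": [0,0,0],"claw": 1}

```text
clock: 1.95
tcp_pos: [0.4553, 0.1001, 0.2512]
orientation: [2.228, 2.212, -0.0]
contact_force: [-0.5, 0.4, -0.2]
grip_width: 0.0853
gripper_force: 0.0
```

Call:
drive_tool:
  rows:
    - {"offset": [-0.5,0.15,0],"rotation": [0,0,0],"claw": 1}
    - {"offset": [-1,0.3,0],"rotation": [0,0,0],"claw": 1}
    - {"offset": [-1,0.3,0],"rotation": [0,0,0],"claw": 1}
    - {"offset": [-1,0.3,0],"rotation": [0,0,0],"claw": 1}
    - {"offset": [-1,0.3,0],"rotation": [0,0,0],"claw": 1}

```text
clock: 2.37
tcp_pos: [0.4998, -0.05, 0.2514]
orientation: [2.226, 2.212, -0.001]
contact_force: [-0.7, 0.6, 0.7]
grip_width: 0.0854
gripper_force: 0.0
```

Run:
```python
from h import *
w=grab_frame("wrist"); save(w,"w1.png"); o=get_obs(); print(o["tcp_pos"],o["orientation"],o["joints"])
for n,X in dict(pad=(.585,-.196,.006),low=(.611,-.316,.016),up=(.487,-.286,.016),former=(.435,-.19,.021),tip=(.514,-.031,.06),base=(.514,-.031,.008)).items(): print(n,proj(w,X).round(1))
```

```text
[ 0.49926963 -0.04662927  0.2509849 ] [ 2.22507305e+00  2.21575161e+00 -8.20810613e-04] [-0.56571814  0.18063797  0.6121194   1.97152017 -0.11952989  1.02417797
  0.09678611]
pad [393.7 324.1]
low [411.8 415.5]
up [311.1 395.5]
former [263.9 326.7]
tip [335.9 190.9]
base [333.8 183.8]
```

View pics/w1.png

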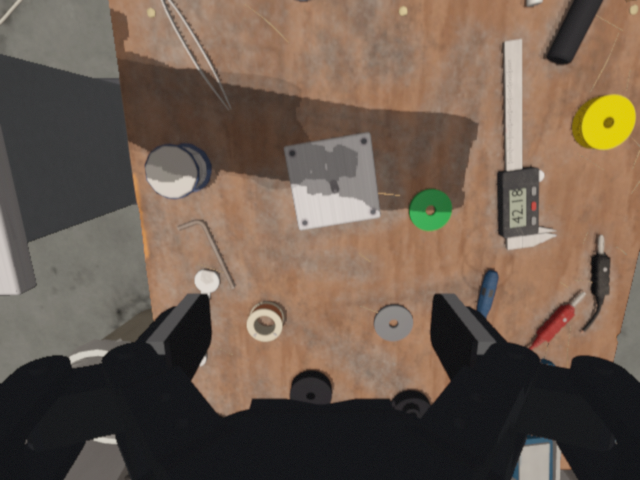

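Wrist view: plate centre about (333,183), pad (393,323), former (265,322), core_upper (311,392), core_lower (411,405). The projections agree with these pixels.

```bash
cat >> h.py <<'E'
def blob(g,mask,u,v,r):
    m=np.zeros(mask.shape,np.uint8); c=np.zeros_like(m); cv2.circle(c,(int(u),int(v)),int(r),1,-1); m[(mask>0)&(c>0)]=255
    m=cv2.morphologyEx(m,cv2.MORPH_OPEN,np.ones((3,3)))
    cs,_=cv2.findContours(m,cv2.RETR_EXTERNAL,cv2.CHAIN_APPROX_NONE); k=max(cs,key=cv2.contourArea)
    return cv2.convexHull(k)[:,0,:].astype(float)
def onp(g,pts,z): return np.array([onplane(g,u,v,z)[:2] for u,v in pts])
def circ(p):
    A=np.c_[2*p,np.ones(len(p))]; s=np.linalg.lstsq(A,(p**2).sum(1),rcond=None)[0]; return s[:2],np.sqrt(s[2]+s[:2]@s[:2])
def hsv(g): return cv2.cvtColor(g["frame"],cv2.COLOR_RGB2HSV).astype(int)
E
python3 - <<'E'
from h import *
for nm,(pu,pv,pr,gu,gv,gr) in dict(wrist=(333,183,72,393,323,28),top=(298,280,36,378,249,15)).items():
    g=grab_frame(nm); H=hsv(g); m=(H[...,1]<60)
    h=blob(g,m,pu,pv,pr); p=onp(g,h,.008); r=cv2.minAreaRect((p*1000).astype(np.float32)); print(nm,"plate",r)
    print(" H at pad",H[gv-8,gu+4],H[gv,gu-10])
    h=blob(g,(H[...,1]<70)&(H[...,2]>70),gu,gv,gr); print(" pad",circ(onp(g,h,.006)))
g=grab_frame("top");P=cloud(g)
q=P[265:300,280:320].reshape(-1,3); q=q[q[:,2]>.03]; print("stud depth pts",len(q),q.mean(0),q.max(0))
g=grab_frame("wrist");P=cloud(g)
q=P[150:215,300:370].reshape(-1,3); t=q[q[:,2]>.05]; print("wrist stud tip",len(t),np.median(t,0)); t=q[(q[:,2]>.02)];print(len(t),np.median(t,0))
E
```

```text
wrist plate ((513.4178466796875, -32.00532913208008), (91.11784362792969, 95.73899841308594), 9.083701133728027)
 H at pad [ 17  13 139] [ 10  11 139]
 pad (array([ 0.58425455, -0.19429955]), np.float64(0.02355644708372033))
top plate ((561.4210205078125, -70.83746337890625), (44.59073257446289, 24.48588752746582), 51.89548873901367)
 H at pad [ 16  30 163] [ 13  28 148]
 pad (array([ 0.58542721, -0.19616194]), np.float64(0.0227664925142387))
stud depth pts 1400 [ 0.42792241 -0.06092435  0.66111252] [ 0.4466462  -0.04337481  1.12674609]
wrist stud tip 78 [ 0.51237025 -0.02900477  0.05736717]
111 [ 0.51237401 -0.02822911  0.05541045]
```

Call:
drive_tool:
  rows:
    - {"offset": [0.11,0.09,0.3],"rotation": [0,0,0],"claw": 1}
    - {"offset": [0.11,0.09,0.6],"rotation": [0,0,0],"claw": 1}
    - {"offset": [0.11,0.09,0.85],"rotation": [0,0,0],"claw": 1}
    - {"offset": [0.11,0.09,1],"rotation": [0,0,0],"claw": 1}
    - {"offset": [0.11,0.09,1],"rotation": [0,0,0],"claw": 1}
    - {"offset": [0.11,0.09,1],"rotation": [0,0,0],"claw": 1}

```text
clock: 3.12
tcp_pos: [0.5112, -0.0258, 0.1001]
orientation: [-2.219, -2.221, 0.004]
contact_force: [-0.8, 0.1, 0.6]
grip_width: 0.0854
gripper_force: 0.0
```

Run:
```python
from h import *
g=grab_frame("wrist"); save(g,"w2.png"); o=get_obs(); print(o["tcp_pos"],o["orientation"])
print("tcp px",proj(g,o["tcp_pos"]),"tip px",proj(g,[.513,-.03,.06]))
P=cloud(g); q=P[100:400,220:420].reshape(-1,3); t=q[(q[:,2]>.03)&(q[:,2]<.065)]; 
for a,b in((.03,.04),(.04,.05),(.05,.055),(.055,.065)):
    s=t[(t[:,2]>a)&(t[:,2]<b)]; print(a,len(s),np.median(s,0),np.ptp(s,0))
```

```text
[ 0.51274943 -0.02607686  0.10171954] [2.22064598e+00 2.22199088e+00 5.75458446e-04]
tcp px [325.13606498 302.74575426] tip px [324.87905594 275.48400334]
0.03 72 [ 0.51328808 -0.0272158   0.03481085] [0.00732251 0.00354947 0.00990655]
0.04 75 [ 0.51319441 -0.02726602  0.04539371] [0.00753821 0.00382016 0.0099276 ]
0.05 49 [ 0.51311226 -0.02751398  0.05260867] [0.0072223  0.00465371 0.00491015]
0.055 131 [ 0.5135781  -0.02909926  0.05796242] [0.00708847 0.00681691 0.00734742]
```

View pics/w2.png

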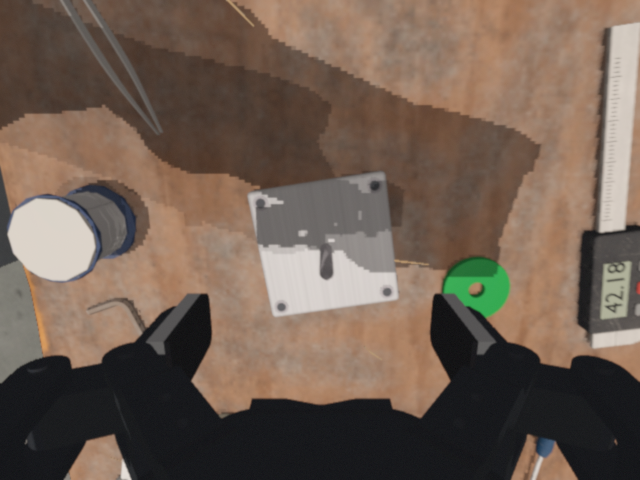

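The view shows the stud from base (325,245) to tip (327,277), with plate screw holes at (261,203), (375,186), (387,292) and (281,307). I'll refine the axis from the four holes.

Run:
```python
from h import *
g=grab_frame("wrist"); G=cv2.cvtColor(g["frame"],cv2.COLOR_RGB2GRAY)
H=[]
for u,v in((261,203),(375,186),(387,292),(281,307)):
    w=G[v-9:v+10,u-9:u+10].astype(float); d=np.clip(np.median(w)*.75-w,0,None)
    yy,xx=np.mgrid[-9:10,-9:10]; d[(xx**2+yy**2)>60]=0; H.append(onplane(g,u+(d*xx).sum()/d.sum(),v+(d*yy).sum()/d.sum(),.008)[:2])
H=np.array(H); print(H.round(4).tolist(),H.mean(0),np.linalg.norm(H-np.roll(H,1,0),axis=1))
print(onplane(g,326.5,276,.06), get_obs()["tcp_pos"])
P=cloud(g); print("plate z",np.median(P[280:300,300:320,2]))
```

```text
[[0.4714, -0.0012], [0.5451, 0.0111], [0.5562, -0.0618], [0.4827, -0.0734]] [ 0.51384857 -0.03133781] [0.07308858 0.07473538 0.07372361 0.0744007 ]
[ 0.51557362 -0.03121938  0.06      ] [ 0.51357029 -0.02627541  0.10260391]
plate z 0.00878629233074772
```

Call:
drive_tool:
  rows:
    - {"offset": [-0.5,0.24,-0.1],"rotation": [0,0,0],"claw": 1}
    - {"offset": [-1,0.48,0],"rotation": [0,0,0],"claw": 1}
    - {"offset": [-1,0.48,0],"rotation": [0,0,0],"claw": 0.75}
    - {"offset": [-1,0.48,0],"rotation": [0,0,0],"claw": 0.75}
    - {"offset": [-1,0.48,0],"rotation": [0,0,0],"claw": 0.75}
    - {"offset": [-1,0.48,0],"rotation": [0,0,0],"claw": 0.75}
    - {"offset": [-1,0.48,0],"rotation": [0,0,0],"claw": 0.75}
    - {"offset": [-1,0.48,0],"rotation": [0,0,0],"claw": 0.75}

```text
clock: 3.88
tcp_pos: [0.5846, -0.1751, 0.1021]
orientation: [2.22, 2.222, 0.003]
contact_force: [0.1, 0.2, -0.3]
grip_width: 0.0639
gripper_force: 0.0
```

Run:
```python
from h import *
g=grab_frame("wrist"); save(g,"w3.png"); o=get_obs(); print(o["tcp_pos"],o["orientation"],o["grip_width"])
u,v=proj(g,[.585,-.196,.006]); H=hsv(g); h=blob(g,(H[...,1]<60)&(H[...,2]>90),u,v,50); print(u,v,circ(onp(g,h,.006)))
h=blob(g,(H[...,1]>70),u,v,12); print("hole",circ(onp(g,h,.006)))
```

```text
[ 0.58448255 -0.17483562  0.1017534 ] [2.21968411 2.22313247 0.00261024] 0.06419440185704417
321.355718552513 268.90341257034294 (array([ 0.58442636, -0.19594116]), np.float64(0.022742862935485997))
hole (array([ 0.58454206, -0.19516964]), np.float64(0.004687319561865217))
```

View pics/w3.png

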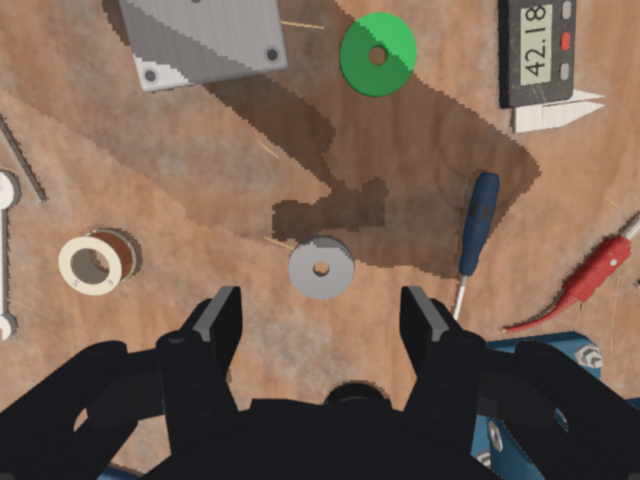

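Pad sits centred at (321,268), clearly grey and clear of neighbours. I'll check where the fingertips really are at this opening using the depth map.

Run:
```python
from h import *
g=grab_frame("wrist"); o=get_obs(); P=cloud(g)-o["tcp_pos"]
for a,b in((160,250),(395,480)):
    q=P[285:400,a:b].reshape(-1,3); q=q[(q[:,2]>-.03)&(q[:,2]<.06)&(abs(q[:,0])<.07)]; print(len(q),np.percentile(q,[1,2,5,50,95,99],axis=0).round(4).tolist())
```

```text
4185 [[-0.0455, -0.0097, 0.0088], [-0.045, -0.009, 0.0103], [-0.0441, -0.0068, 0.0131], [-0.0341, 0.0103, 0.0367], [-0.0321, 0.0129, 0.0583], [-0.0316, 0.014, 0.0596]]
4088 [[0.0308, -0.0097, 0.0089], [0.0313, -0.0089, 0.0106], [0.0315, -0.0069, 0.013], [0.0333, 0.0103, 0.0363], [0.0433, 0.013, 0.0581], [0.0447, 0.0141, 0.0596]]
```

Call:
drive_tool:
  rows:
    - {"offset": [-0.14,0,0.2],"rotation": [0,0,0],"claw": 0.62}
    - {"offset": [-0.14,0,0.4],"rotation": [0,0,0],"claw": 0.62}
    - {"offset": [-0.14,0,0.52],"rotation": [0,0,0],"claw": 0.62}
    - {"offset": [-0.14,0,0.6],"rotation": [0,0,0],"claw": 0.62}
    - {"offset": [-0.14,0,0.62],"rotation": [0,0,0],"claw": 0.62}
    - {"offset": [-0.14,0,0.62],"rotation": [0,0,0],"claw": 0.62}

```text
clock: 4.48
tcp_pos: [0.584, -0.197, 0.0075]
orientation: [-2.221, -2.221, 0.0]
contact_force: [-0.0, 0.9, 0.4]
grip_width: 0.053
gripper_force: 0.0
```

Run:
```python
from h import *
g=grab_frame("wrist"); save(g,"w4.png"); o=get_obs(); print(o["tcp_pos"],o["grip_width"],o["contact_force"]); P=cloud(g)-o["tcp_pos"]
for a,b in((160,300),(340,480)):
    q=P[285:400,a:b].reshape(-1,3); q=q[(q[:,2]>-.0)&(q[:,2]<.06)&(abs(q[:,0])<.07)]; print(len(q),np.percentile(q,[1,2,5,50,95,99],axis=0).round(4).tolist())
```

```text
[ 0.58458851 -0.19739846  0.00843333] 0.053077518984531266 [0.10759615 0.01994803 0.66956209]
5193 [[-0.0461, -0.0091, 0.0061], [-0.0452, -0.008, 0.0084], [-0.0438, -0.0052, 0.0119], [-0.0319, 0.0083, 0.0413], [-0.0274, 0.0132, 0.0578], [-0.027, 0.0144, 0.0593]]
5112 [[0.0248, -0.0091, 0.0059], [0.0252, -0.0081, 0.0083], [0.0253, -0.0053, 0.0118], [0.0296, 0.0084, 0.041], [0.0413, 0.0133, 0.0577], [0.0435, 0.0143, 0.0594]]
```

View pics/w4.png

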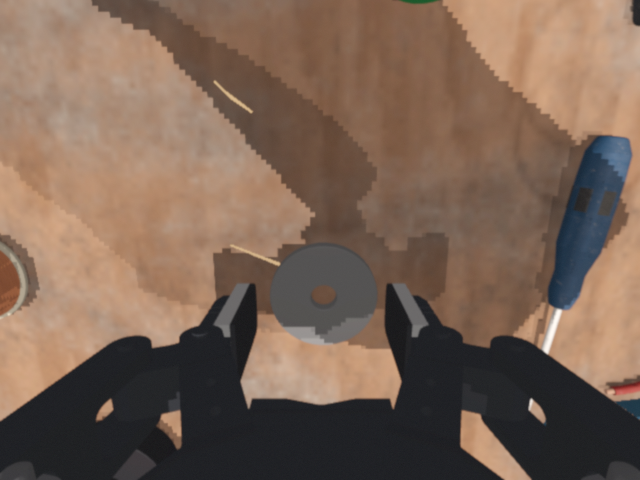

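Pad lies centred between the fingers, hole at (324,294). I'm lowering the last 10 mm and gripping.

Call:
drive_tool:
  force: 25
  rows:
    - {"offset": [0.008,0,0.04],"rotation": [0,0,0],"claw": 0.62}
    - {"offset": [0.008,0,0.07],"rotation": [0,0,0],"claw": 0.62}
    - {"offset": [0.008,0,0.07],"rotation": [0,0,0],"claw": 0.6}
    - {"offset": [0.008,0,0.07],"rotation": [0,0,0],"claw": 0.5}
    - {"offset": [0.008,0,0.07],"rotation": [0,0,0],"claw": 0.4}
    - {"offset": [0.008,0,0.07],"rotation": [0,0,0],"claw": 0.4}
    - {"offset": [0.008,0,0.07],"rotation": [0,0,0],"claw": 0.4}
    - {"offset": [0.008,0,0.07],"rotation": [0,0,0],"claw": 0.4}
    - {"offset": [0.008,0,0.07],"rotation": [0,0,0],"claw": 0.4}

```text
clock: 5.28
tcp_pos: [0.5848, -0.1969, -0.0018]
orientation: [2.222, 2.219, 0.002]
contact_force: [0.1, 0.6, 6.4]
grip_width: 0.0439
gripper_force: 28.9
```

Call:
drive_tool:
  rows:
    - {"offset": [0,0,-0.2],"rotation": [0,0,0],"claw": 0.4}
    - {"offset": [0,0,-0.45],"rotation": [0,0,0],"claw": 0.4}
    - {"offset": [0,0,-0.7],"rotation": [0,0,0],"claw": 0.4}
    - {"offset": [0,0,-0.7],"rotation": [0,0,0],"claw": 0.4}

```text
clock: 5.62
tcp_pos: [0.588, -0.1988, 0.1093]
orientation: [2.217, 2.213, 0.009]
contact_force: [0.9, -1.2, 0.2]
grip_width: 0.0436
gripper_force: 26.1
```

Call:
drive_tool:
  rows:
    - {"offset": [0.4,-0.2,0],"rotation": [0,0,0],"claw": 0.4}
    - {"offset": [0.8,-0.4,0],"rotation": [0,0,0],"claw": 0.4}
    - {"offset": [1,-0.47,0],"rotation": [0,0,0],"claw": 0.4}
    - {"offset": [1,-0.47,0],"rotation": [0,0,0],"claw": 0.4}
    - {"offset": [1,-0.47,0],"rotation": [0,0,0],"claw": 0.4}
    - {"offset": [1,-0.47,0],"rotation": [0,0,0],"claw": 0.4}

```text
clock: 6.12
tcp_pos: [0.5129, -0.0436, 0.1021]
orientation: [-2.216, -2.225, -0.001]
contact_force: [0.0, -0.1, -1.2]
grip_width: 0.0439
gripper_force: 26.1
```

```bash
cat >> h.py <<'E'
from scipy.spatial.transform import Rotation as Ro
S=np.array([.5138,-.0312])
def tcp(): # several camera readings averaged with the state
    o=get_obs(); return o["tcp_pos"],Ro.from_rotvec(o["orientation"]).as_matrix(),o
def held(g,mask,z,r0,rad=60):
    "centre of held part's top outline, relative to tcp, tool axes; z = top height rel. to tcp (world up)"
    p,R,o=tcp(); u,v=proj(g,p+[0,0,z]); h=blob(g,mask,u,v,rad); c,r=circ(onp(g,h,p[2]+z)); 
    print("held top centre-tcp tool xy mm",(1000*(R.T@np.r_[c-p[:2],0])[:2]).round(2),"r",r,"expect",r0,"tcp",p.round(4),"move to stud tool frac",((R.T@np.r_[S-c,0])/.15).round(4)[:2])
    return c,r
E
python3 - <<'E'
from h import *
g=grab_frame("wrist"); save(g,"w5.png"); H=hsv(g)
p,R,o=tcp(); print(p,o["orientation"],o["grip_width"],o["gripper_force"],o["contact_force"])
# hole of the pad
u,v=proj(g,p+[0,0,.009]); print("tcp top px",u,v,H[int(v)-20,int(u)],H[int(v),int(u)])
E
```

```text
[ 0.5137762  -0.04583063  0.10243309] [2.21997245e+00 2.22252472e+00 7.71875146e-04] 0.04375623518842001 26.07158065364274 [ 0.78840337 -0.53295187 -0.24418861]
tcp top px 323.60604271288133 315.3594565964042 [ 12  77 149] [10 44 87]
```

View pics/w5.png

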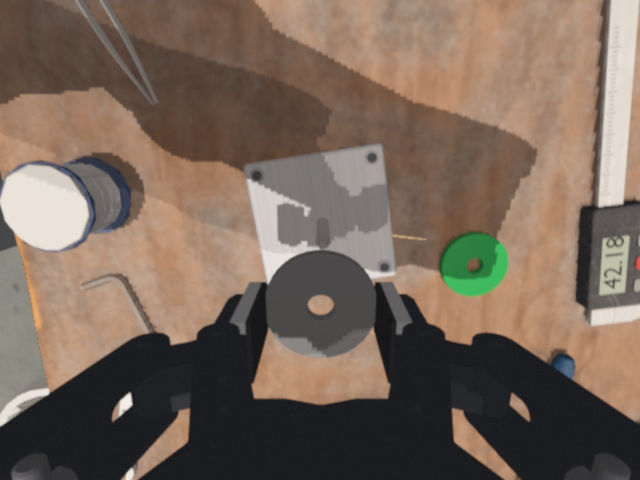

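Pad is held level, hole at (320,305). I'll compute the shift to the stud from the hole.

```bash
cat >> h.py <<'E'
def hole(g,u,v,z,lo=None,thr=None,rad=18):
    "hole blob near u,v: pixels differing in saturation from the part"
    H=hsv(g); h=blob(g,(H[...,1]>60)&(H[...,2]>100),u,v,rad); c,r=circ(onp(g,h,z))
    print("hole px",h.mean(0).round(1),"world",c.round(4),"r",r.round(4),"shift to stud: tool x",((S-c)[1]/.15).round(3),"tool y",((S-c)[0]/.15).round(3)); return c
E
python3 - <<'E'
from h import *
g=grab_frame("wrist"); p,R,o=tcp(); print(p)
hole(g,320.5,305,p[2]+.0085)
E
```

```text
[ 0.51415233 -0.04721926  0.10253875]
hole px [320.4 304.5] world [ 0.5132 -0.0436] r 0.0049 shift to stud: tool x 0.083 tool y 0.004
```

Call:
drive_tool:
  rows:
    - {"offset": [0.092,0.004,0],"rotation": [0,0,0],"claw": 0.4}
    - {"offset": [0.092,0.004,0.1],"rotation": [0,0,0],"claw": 0.4}
    - {"offset": [0.092,0.004,0.2],"rotation": [0,0,0],"claw": 0.4}
    - {"offset": [0.092,0.004,0.25],"rotation": [0,0,0],"claw": 0.4}
    - {"offset": [0.092,0.004,0.29],"rotation": [0,0,0],"claw": 0.4}
    - {"offset": [0.092,0.004,0.32],"rotation": [0,0,0],"claw": 0.4}
    - {"offset": [0.092,0.004,0.35],"rotation": [0,0,0],"claw": 0.4}
    - {"offset": [0.092,0.004,0.35],"rotation": [0,0,0],"claw": 0.4}

```text
clock: 6.88
tcp_pos: [0.5141, -0.0327, 0.0493]
orientation: [-2.222, -2.219, 0.0]
contact_force: [-1.2, 1.5, -1.7]
grip_width: 0.044
gripper_force: 26.0
```

Run:
```python
from h import *
g=grab_frame("wrist"); save(g,"w6.png"); p,R,o=tcp(); print(p,o["contact_force"],o["moment"])
c=cv2.resize(g["frame"][200:400,220:430,::-1],None,fx=2.5,fy=2.5); cv2.imwrite("pics/w6c.png",c)
```

```text
[ 0.51408998 -0.03262843  0.04957065] [-1.58972644  2.76472705 -2.04570347] [ 0.43613764  0.13258236 -0.00488553]
```

View pics/w6c.png

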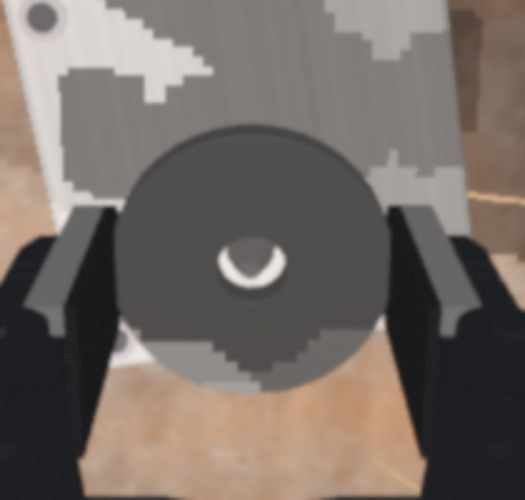

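The stud tip is inside the hole at crop (252,278), slightly to the −y side, which matches the +y force. I'm shifting −1.5 mm in y and lowering.

Call:
drive_tool:
  rows:
    - {"offset": [-0.01,0,0],"rotation": [0,0,0],"claw": 0.4}
    - {"offset": [-0.01,0,0.07],"rotation": [0,0,0],"claw": 0.4}
    - {"offset": [-0.01,0,0.14],"rotation": [0,0,0],"claw": 0.4}
    - {"offset": [-0.01,0,0.21],"rotation": [0,0,0],"claw": 0.4}
    - {"offset": [-0.01,0,0.25],"rotation": [0,0,0],"claw": 0.4}
    - {"offset": [-0.01,0,0.27],"rotation": [0,0,0],"claw": 0.4}
    - {"offset": [-0.01,0,0.28],"rotation": [0,0,0],"claw": 0.4}
    - {"offset": [-0.01,0,0.28],"rotation": [0,0,0],"claw": 0.4}

```text
clock: 7.6
tcp_pos: [0.5143, -0.0327, 0.0078]
orientation: [-2.22, -2.221, -0.001]
contact_force: [-0.5, 4.1, -2.8]
grip_width: 0.0439
gripper_force: 26.0
```

Call:
drive_tool:
  rows:
    - {"offset": [0.01,0,0],"rotation": [0,0,0],"claw": 0.4}
    - {"offset": [0.017,0,0],"rotation": [0,0,0],"claw": 0.4}
    - {"offset": [0.017,0,0],"rotation": [0,0,0],"claw": 0.4}
    - {"offset": [0.017,0,0],"rotation": [0,0,0],"claw": 0.4}

```text
clock: 7.93
tcp_pos: [0.5147, -0.0322, 0.0081]
orientation: [2.222, 2.219, 0.0]
contact_force: [0.2, 0.6, 0.3]
grip_width: 0.0441
gripper_force: 26.2
```

Free now. Lowering the last 2–3 mm until contact.

Call:
drive_tool:
  rows:
    - {"offset": [0.003,0,0.008],"rotation": [0,0,0],"claw": 0.4}
    - {"offset": [0.003,0,0.014],"rotation": [0,0,0],"claw": 0.4}
    - {"offset": [0.003,0,0.019],"rotation": [0,0,0],"claw": 0.4}
    - {"offset": [0.003,0,0.019],"rotation": [0,0,0],"claw": 0.4}
    - {"offset": [0.003,0,0.019],"rotation": [0,0,0],"claw": 0.4}

```text
clock: 8.35
tcp_pos: [0.5147, -0.0317, 0.0061]
orientation: [2.223, 2.22, 0.002]
contact_force: [-4.0, 0.1, 15.0]
grip_width: 0.0439
gripper_force: 34.6
```

Call:
drive_tool:
  rows:
    - {"offset": [0,0,-0.01],"rotation": [0,0,0],"claw": 0.6}
    - {"offset": [0,0,-0.01],"rotation": [0,0,0],"claw": 0.7}
    - {"offset": [0,0,-0.01],"rotation": [0,0,0],"claw": 0.7}
    - {"offset": [0,0,-0.25],"rotation": [0,0,0],"claw": 0.9}
    - {"offset": [0,0,-0.5],"rotation": [0,0,0],"claw": 0.9}
    - {"offset": [0,0,-0.65],"rotation": [0,0,0],"claw": 0.9}
    - {"offset": [0,0,-0.65],"rotation": [0,0,0],"claw": 0.9}
    - {"offset": [-0.5,0.32,-0.65],"rotation": [0,0,0],"claw": 0.9}
    - {"offset": [-1,0.64,-0.65],"rotation": [0,0,0],"claw": 0.9}
    - {"offset": [-1,0.64,-0.65],"rotation": [0,0,0],"claw": 0.9}
    - {"offset": [-1,0.64,-0.65],"rotation": [0,0,0],"claw": 0.9}
    - {"offset": [-1,0.64,-0.65],"rotation": [0,0,0],"claw": 0.9}

```text
clock: 9.35
tcp_pos: [0.612, -0.1885, 0.1025]
orientation: [2.225, 2.211, -0.003]
contact_force: [0.9, -1.0, -0.7]
grip_width: 0.0766
gripper_force: 0.0
```

Call:
drive_tool:
  rows:
    - {"offset": [-0.4,0,0],"rotation": [0,0,0],"claw": 0.9}
    - {"offset": [-0.75,0,0],"rotation": [0,0,0],"claw": 0.9}
    - {"offset": [-0.75,0,0],"rotation": [0,0,0],"claw": 0.9}
    - {"offset": [-0.75,0,0],"rotation": [0,0,0],"claw": 0.9}
    - {"offset": [-0.75,0,0],"rotation": [0,0,0],"claw": 0.9}

```text
clock: 9.77
tcp_pos: [0.6086, -0.2964, 0.1016]
orientation: [-2.227, -2.215, 0.002]
contact_force: [0.0, 0.3, -0.7]
grip_width: 0.0767
gripper_force: 0.0
```

Run:
```python
from h import *
t=grab_frame("top"); a=cv2.resize(t["frame"][245:315,265:335,::-1],(400,400),interpolation=2)
H=hsv(t); h=blob(t,(H[...,2]<130)&(H[...,1]<60),298,280,15);print("placed pad top view",circ(onp(t,h,.014)))
g=grab_frame("wrist"); p,R,o=tcp(); print(p,o["contact_force"],o["grip_width"]); H=hsv(g)
u,v=proj(g,[.611,-.316,.016]); b=g["frame"][int(v)-80:int(v)+80,int(u)-80:int(u)+80,::-1]; print(u,v)
cv2.imwrite("pics/c7.png",np.hstack([a,cv2.resize(b,(400,400))]))
h=blob(g,H[...,2]<70,u,v,52); print("low",circ(onp(g,h,.016)),len(h))
```

```text
placed pad top view (array([ 0.51443866, -0.03150158]), np.float64(0.022777672431246655))
[ 0.60993644 -0.29226666  0.10146888] [ 0.59319486  0.51803047 -0.25474832] 0.07688137933599748
323.7998035751511 276.2648572619704
low (array([ 0.61000274, -0.31723743]), np.float64(0.02315048311321899)) 18
```

View pics/c7.png

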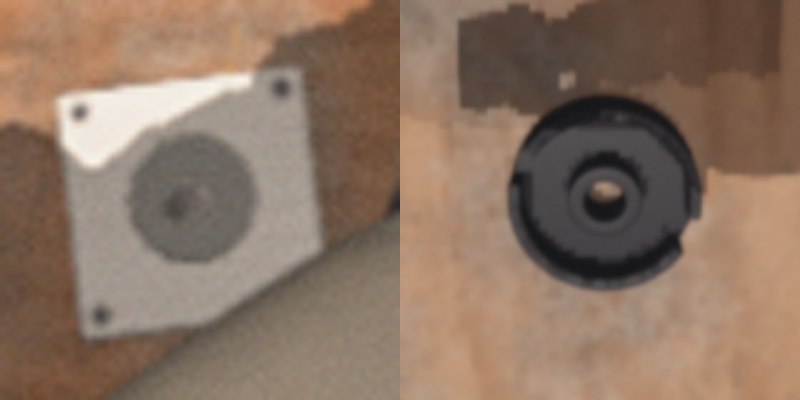

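Left half of the picture: the pad sits flat round the stud. Right half: core_lower with hub hole at crop (605,195) and slots at about 22° below and above the closing line, so the pads meet solid wall. I'll measure its rim centre.

```bash
cat >> h.py <<'E'
from scipy.optimize import least_squares
def rim(g,guess,z,R0,rad,vmax=95,smax=90):
    "fit a circle of known radius to the far-side (away from camera, -y) rim of a dark part"
    H=hsv(g); u,v=proj(g,[*guess,z]); h=blob(g,(H[...,2]<vmax)&(H[...,1]<smax),u,v,rad); p=onp(g,h,z)
    c=np.array(guess)
    for _ in range(4):
        s=p[p[:,1]<c[1]+.004]; c=least_squares(lambda c:np.hypot(*(s-c).T)-R0,c,loss="soft_l1",f_scale=.0005).x
    print("rim",c.round(4),"resid mm",(1000*np.sort(np.hypot(*(s-c).T)-R0)).round(1)[::3],len(s),"x ext",np.ptp(p[:,0])); return c
E
python3 - <<'E'
from h import *
g=grab_frame("wrist"); p,R,o=tcp(); print(p)
H=hsv(g); u,v=proj(g,[.611,-.316,.016]).astype(int); print(H[v+20,u],H[v+30,u],H[v+44,u],H[v-50,u])
c=rim(g,(.611,-.316),.016,.026,58)
t=grab_frame("top"); h=blob(t,(hsv(t)[...,2]<95),436,238,16); print("top",circ(onp(t,h,.016)))
E
```

```text
[ 0.61030004 -0.2915611   0.10161328]
[150  15  70] [105  21  24] [ 13  77 166] [ 12  91 106]
rim [ 0.6113 -0.3155] resid mm [-0.5 -0.2 -0.1 -0.   0.1  0.1] 17 x ext 0.051157190596181845Traceback (most recent call last):
  File "<stdin>", line 5, in <module>
  File "h.py", line 17, in blob
    cs,_=cv2.findContours(m,cv2.RETR_EXTERNAL,cv2.CHAIN_APPROX_NONE); k=max(cs,key=cv2.contourArea)
                                                                        ~~~^^^^^^^^^^^^^^^^^^^^^^^^
ValueError: max() iterable argument is empty
```

Call:
drive_tool:
  force: 25
  rows:
    - {"offset": [-0.158,0.007,0.15],"rotation": [0,0,0],"claw": 0.9}
    - {"offset": [-0.158,0.007,0.35],"rotation": [0,0,0],"claw": 0.85}
    - {"offset": [-0.158,0.007,0.55],"rotation": [0,0,0],"claw": 0.8}
    - {"offset": [-0.158,0.007,0.64],"rotation": [0,0,0],"claw": 0.75}
    - {"offset": [-0.158,0.007,0.665],"rotation": [0,0,0],"claw": 0.75}
    - {"offset": [-0.158,0.007,0.665],"rotation": [0,0,0],"claw": 0.75}
    - {"offset": [-0.158,0.007,0.665],"rotation": [0,0,0],"claw": 0.65}
    - {"offset": [-0.158,0.007,0.665],"rotation": [0,0,0],"claw": 0.55}
    - {"offset": [-0.158,0.007,0.665],"rotation": [0,0,0],"claw": 0.5}
    - {"offset": [-0.158,0.007,0.665],"rotation": [0,0,0],"claw": 0.5}
    - {"offset": [-0.158,0.007,0.665],"rotation": [0,0,0],"claw": 0.5}
    - {"offset": [-0.158,0.007,0.665],"rotation": [0,0,0],"claw": 0.5}

```text
clock: 10.97
tcp_pos: [0.6125, -0.318, 0.0047]
orientation: [2.22, 2.219, 0.002]
contact_force: [-0.5, 0.4, 7.4]
grip_width: 0.0502
gripper_force: 26.7
```

Call:
drive_tool:
  rows:
    - {"offset": [0,0,-0.15],"rotation": [0,0,0],"claw": 0.5}
    - {"offset": [0,0,-0.4],"rotation": [0,0,0],"claw": 0.5}
    - {"offset": [0,0,-0.65],"rotation": [0,0,0],"claw": 0.5}
    - {"offset": [0.2,-0.1,-0.65],"rotation": [0,0,0],"claw": 0.5}
    - {"offset": [0.45,-0.3,-0.65],"rotation": [0,0,0],"claw": 0.5}
    - {"offset": [0.7,-0.5,-0.65],"rotation": [0,0,0],"claw": 0.5}
    - {"offset": [0.95,-0.65,-0.65],"rotation": [0,0,0],"claw": 0.5}
    - {"offset": [0.95,-0.65,-0.65],"rotation": [0,0,0],"claw": 0.5}

```text
clock: 11.63
tcp_pos: [0.5099, -0.1698, 0.0998]
orientation: [-2.215, -2.22, -0.001]
contact_force: [-0.7, 1.2, -0.4]
grip_width: 0.0501
gripper_force: 26.6
```

Call:
drive_tool:
  rows:
    - {"offset": [0.3,0,0],"rotation": [0,0,0],"claw": 0.5}
    - {"offset": [0.6,0,0],"rotation": [0,0,0],"claw": 0.5}
    - {"offset": [0.8,0,0],"rotation": [0,0,0],"claw": 0.5}
    - {"offset": [0.9,0,0],"rotation": [0,0,0],"claw": 0.5}
    - {"offset": [0.9,0,0],"rotation": [0,0,0],"claw": 0.5}
    - {"offset": [0.9,0,0],"rotation": [0,0,0],"claw": 0.5}
    - {"offset": [0.9,0,0],"rotation": [0,0,0],"claw": 0.5}

```text
clock: 12.22
tcp_pos: [0.5139, -0.0412, 0.1006]
orientation: [2.223, 2.218, 0.0]
contact_force: [-0.3, -0.7, -1.0]
grip_width: 0.0505
gripper_force: 26.6
```

Run:
```python
from h import *
for i in range(3):
    g=grab_frame("wrist"); p,R,o=tcp(); print(p,o["grip_width"],o["gripper_force"])
u,v=proj(g,p+[0,0,.013]); print(u,v)
cv2.imwrite("pics/w8.png",cv2.resize(g["frame"][int(v)-90:int(v)+70,int(u)-90:int(u)+90,::-1],None,fx=3,fy=3))
rim(g,p[:2],p[2]+.013,.026,80)
```

```text
[ 0.51389132 -0.04169733  0.10055356] 0.05026693420501863 26.57878026366234
[ 0.51385804 -0.04181251  0.10046739] 0.050623056697076695 26.57884106040001
[ 0.5138114  -0.04173814  0.1003878 ] 0.05026239051266452 26.57895214855671
321.52743362401094 314.4244829047458
rim [ 0.5176 -0.0409] resid mm [-2.4 -0.3  2.1  3.9  9.8 10.5] 16 x ext 0.06228868055225106
```

View pics/w8.png

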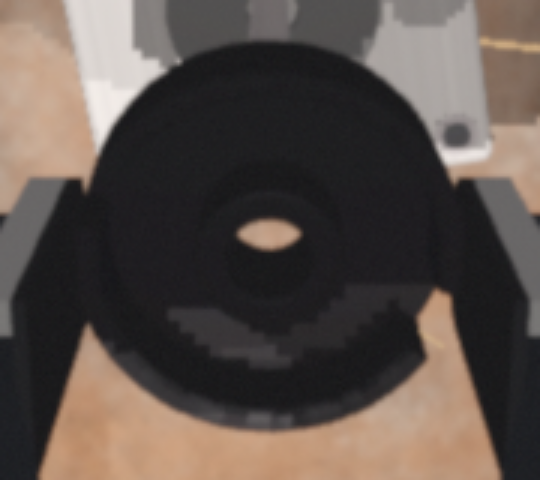

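core_lower is held, hole visible as a lens at crop (270,234). By symmetry its centre is the axis at mid-height, so I'll use that.

```bash
cat >> h.py <<'E'
S=np.array([.5140,-.0315])
def lens(g,zmid,rad=16,du=0,dv=0,vmin=90):
    p,R,o=tcp(); u,v=proj(g,[p[0],p[1],zmid]); H=hsv(g)
    h=blob(g,H[...,2]>vmin,u+du,v+dv,rad); q=(h.min(0)+h.max(0))/2; c=onplane(g,*q,zmid)[:2]
    print("lens px",q,"size",np.ptp(h,0),"axis",c.round(4),"rel tcp mm",(1000*(c-p[:2])).round(1),"shift toolx",((S-c)[1]/.15).round(3),"tooly",((S-c)[0]/.15).round(3)); return c
E
python3 - <<'E'
from h import *
g=grab_frame("wrist"); p,R,o=tcp(); lens(g,p[2]+.005)
E
```

```text
lens px [320.5 301.5] size [19.  9.] axis [ 0.5134 -0.0399] rel tcp mm [-0.4  1.7] shift toolx 0.056 tooly 0.004
```

Call:
drive_tool:
  rows:
    - {"offset": [0.058,0.004,0],"rotation": [0,0,0],"claw": 0.5}
    - {"offset": [0.058,0.004,0.08],"rotation": [0,0,0],"claw": 0.5}
    - {"offset": [0.058,0.004,0.16],"rotation": [0,0,0],"claw": 0.5}
    - {"offset": [0.058,0.004,0.22],"rotation": [0,0,0],"claw": 0.5}
    - {"offset": [0.058,0.004,0.25],"rotation": [0,0,0],"claw": 0.5}
    - {"offset": [0.058,0.004,0.28],"rotation": [0,0,0],"claw": 0.5}
    - {"offset": [0.058,0.004,0.31],"rotation": [0,0,0],"claw": 0.5}
    - {"offset": [0.058,0.004,0.34],"rotation": [0,0,0],"claw": 0.5}
    - {"offset": [0.058,0.004,0.34],"rotation": [0,0,0],"claw": 0.5}

```text
clock: 13.17
tcp_pos: [0.514, -0.0314, 0.0484]
orientation: [-2.222, -2.22, 0.001]
contact_force: [-0.4, -0.9, -0.1]
grip_width: 0.0503
gripper_force: 26.6
```

Call:
drive_tool:
  rows:
    - {"offset": [0,0,0.05],"rotation": [0,0,0],"claw": 0.5}
    - {"offset": [0,0,0.1],"rotation": [0,0,0],"claw": 0.5}
    - {"offset": [0,0,0.14],"rotation": [0,0,0],"claw": 0.5}
    - {"offset": [0,0,0.17],"rotation": [0,0,0],"claw": 0.5}
    - {"offset": [0,0,0.185],"rotation": [0,0,0],"claw": 0.5}
    - {"offset": [0,0,0.19],"rotation": [0,0,0],"claw": 0.5}
    - {"offset": [0,0,0.195],"rotation": [0,0,0],"claw": 0.5}
    - {"offset": [0,0,0.195],"rotation": [0,0,0],"claw": 0.5}

```text
clock: 13.83
tcp_pos: [0.5146, -0.0313, 0.02]
orientation: [2.223, 2.22, 0.0]
contact_force: [0.2, 0.4, -1.0]
grip_width: 0.0502
gripper_force: 26.6
```

Call:
drive_tool:
  rows:
    - {"offset": [0,0,0.006],"rotation": [0,0,0],"claw": 0.5}
    - {"offset": [0,0,0.011],"rotation": [0,0,0],"claw": 0.5}
    - {"offset": [0,0,0.016],"rotation": [0,0,0],"claw": 0.5}
    - {"offset": [0,0,0.019],"rotation": [0,0,0],"claw": 0.5}
    - {"offset": [0,0,0.022],"rotation": [0,0,0],"claw": 0.5}
    - {"offset": [0,0,0.022],"rotation": [0,0,0],"claw": 0.5}

```text
clock: 14.33
tcp_pos: [0.5148, -0.0313, 0.0184]
orientation: [-2.223, -2.219, -0.003]
contact_force: [-6.2, 1.6, 22.7]
grip_width: 0.0501
gripper_force: 28.6
```

Call:
drive_tool:
  rows:
    - {"offset": [0,0,-0.01],"rotation": [0,0,0],"claw": 0.6}
    - {"offset": [0,0,-0.01],"rotation": [0,0,0],"claw": 0.75}
    - {"offset": [0,0,-0.01],"rotation": [0,0,0],"claw": 0.75}
    - {"offset": [0,0,-0.2],"rotation": [0,0,0],"claw": 0.75}
    - {"offset": [0,0,-0.4],"rotation": [0,0,0],"claw": 0.75}
    - {"offset": [0,0,-0.6],"rotation": [0,0,0],"claw": 0.75}
    - {"offset": [0,0,-0.6],"rotation": [0,0,0],"claw": 0.75}
    - {"offset": [-0.2,-0.1,-0.6],"rotation": [0,0,0],"claw": 0.7}
    - {"offset": [-0.45,-0.27,-0.6],"rotation": [0,0,0],"claw": 0.7}
    - {"offset": [-0.7,-0.42,-0.6],"rotation": [0,0,0],"claw": 0.7}
    - {"offset": [-0.9,-0.53,-0.55],"rotation": [0,0,0],"claw": 0.7}
    - {"offset": [-0.9,-0.53,-0.55],"rotation": [0,0,0],"claw": 0.7}
    - {"offset": [-0.9,-0.53,-0.55],"rotation": [0,0,0],"claw": 0.7}
    - {"offset": [-0.9,-0.53,-0.55],"rotation": [0,0,0],"claw": 0.7}

```text
clock: 15.5
tcp_pos: [0.435, -0.166, 0.0989]
orientation: [-2.223, -2.22, -0.0]
contact_force: [0.5, 1.1, -0.2]
grip_width: 0.0598
gripper_force: 0.0
```

Run:
```python
from h import *
g=grab_frame("wrist"); p,R,o=tcp(); print(p,o["contact_force"],o["grip_width"])
P=cloud(g); q=P.reshape(-1,3); s=q[(np.hypot(*(q[:,:2]-S).T)<.027)]; s=s[(s[:,2]<.045)]
print("stack heights, wrist",np.percentile(s[:,2],[50,80,90,95,98]).round(4))
t=grab_frame("top"); Pt=cloud(t); q=Pt.reshape(-1,3); d=np.hypot(*(q[:,:2]-S).T); s=q[(d<.026)&(q[:,2]<.07)]; print("top",len(s),np.percentile(s[:,2],[50,80,90,95]).round(4))
H=hsv(t); h=blob(t,(H[...,2]<80),*proj(t,[*S,.03]),18); print("core rim top view",circ(onp(t,h,.03)))
H=hsv(g); u,v=proj(g,[.435,-.19,.021]); print(u,v,H[int(v)+22,int(u)],H[int(v)-45,int(u)])
m=(H[...,2]>150)&(H[...,1]<75); h=blob(g,m,u,v,50); print("former",circ(onp(g,h,.021)))
cv2.imwrite("pics/w9.png",g["frame"][:,:,::-1])
```

```text
[ 0.43552919 -0.1653544   0.09899335] [-0.40978659 -0.58268129  0.17774529] 0.05972106130535373
stack heights, wrist [0.0204 0.0301 0.0309 0.0313 0.0319]
top 535 [0.0204 0.0293 0.0314 0.033 ]
core rim top view (array([ 0.5087799 , -0.02742568]), np.float64(0.008165332486689249))
321.2014313352892 282.9613966224597 [ 19  39 229] [11 93 88]
former (array([ 0.43524441, -0.18849635]), np.float64(0.02042892233286882))
```

The lower half is home (rim at 30 mm). Now gripping the former by its top.

Call:
drive_tool:
  rows:
    - {"offset": [-0.157,0,0.15],"rotation": [0,0,0],"claw": 0.65}
    - {"offset": [-0.157,0,0.35],"rotation": [0,0,0],"claw": 0.62}
    - {"offset": [-0.157,0,0.5],"rotation": [0,0,0],"claw": 0.6}
    - {"offset": [-0.157,0,0.57],"rotation": [0,0,0],"claw": 0.6}
    - {"offset": [-0.157,0,0.59],"rotation": [0,0,0],"claw": 0.6}
    - {"offset": [-0.157,0,0.59],"rotation": [0,0,0],"claw": 0.55}
    - {"offset": [-0.157,0,0.59],"rotation": [0,0,0],"claw": 0.45}
    - {"offset": [-0.157,0,0.59],"rotation": [0,0,0],"claw": 0.38}
    - {"offset": [-0.157,0,0.59],"rotation": [0,0,0],"claw": 0.38}
    - {"offset": [-0.157,0,0.59],"rotation": [0,0,0],"claw": 0.38}
    - {"offset": [-0.157,0,0.59],"rotation": [0,0,0],"claw": 0.38}

```text
clock: 16.52
tcp_pos: [0.4355, -0.1898, 0.0114]
orientation: [2.222, 2.22, 0.002]
contact_force: [-0.5, 0.2, 6.5]
grip_width: 0.0385
gripper_force: 25.7
```

Run:
```python
from h import *
for i in range(3): g=grab_frame("wrist"); p,R,o=tcp(); print(p,o["contact_force"],o["grip_width"],o["gripper_force"])
```

```text
[ 0.43547552 -0.18978516  0.01138282] [0.68731831 0.87325885 6.27918895] 0.038512279389585305 25.80466262268601
[ 0.43547476 -0.1897545   0.01136249] [-0.36543696  1.49108988  7.25182382] 0.038048112758026054 25.814566063927487
[ 0.43546632 -0.18975573  0.01136895] [-0.76351778  1.53785416  7.8633426 ] 0.03803814967528627 25.819455723976716
```

Call:
drive_tool:
  rows:
    - {"offset": [0,0,-0.15],"rotation": [0,0,0],"claw": 0.38}
    - {"offset": [0,0,-0.4],"rotation": [0,0,0],"claw": 0.38}
    - {"offset": [0,0,-0.6],"rotation": [0,0,0],"claw": 0.38}
    - {"offset": [0.2,0.1,-0.6],"rotation": [0,0,0],"claw": 0.38}
    - {"offset": [0.45,0.25,-0.6],"rotation": [0,0,0],"claw": 0.38}
    - {"offset": [0.7,0.4,-0.6],"rotation": [0,0,0],"claw": 0.38}
    - {"offset": [0.9,0.52,-0.6],"rotation": [0,0,0],"claw": 0.38}
    - {"offset": [0.95,0.52,-0.6],"rotation": [0,0,0],"claw": 0.38}
    - {"offset": [0.95,0.52,-0.6],"rotation": [0,0,0],"claw": 0.38}
    - {"offset": [0.95,0.52,-0.6],"rotation": [0,0,0],"claw": 0.38}
    - {"offset": [0.95,0.52,-0.6],"rotation": [0,0,0],"claw": 0.38}

```text
clock: 17.58
tcp_pos: [0.5121, -0.0487, 0.1006]
orientation: [-2.224, -2.218, 0.001]
contact_force: [-0.5, -0.4, -0.3]
grip_width: 0.0383
gripper_force: 25.7
```

Run:
```python
from h import *
g=grab_frame("wrist"); p,R,o=tcp(); H=hsv(g)
for s,v in((75,150),(90,110),(110,90)):
  held(g,(H[...,2]>v)&(H[...,1]<s)&(H[...,0]>12),.0096,.020,62)
save(g,"w10.png"); u,v=proj(g,p+[0,0,.0096]); u,v=int(u),int(v); print(u,v,[H[v+k,u].tolist() for k in (-48,-42,-36,30,36,42,48)])
```

```text
held top centre-tcp tool xy mm [-15.2   10.13] r 0.008571324300353707 expect 0.02 tcp [ 0.5122 -0.049   0.1007] move to stud tool frac [ 0.2181 -0.0557]
held top centre-tcp tool xy mm [0.32 0.29] r 0.02412002195133303 expect 0.02 tcp [ 0.5122 -0.049   0.1007] move to stud tool frac [0.1146 0.0099]
held top centre-tcp tool xy mm [-0.75 -0.65] r 0.025035623000384248 expect 0.02 tcp [ 0.5122 -0.049   0.1007] move to stud tool frac [0.1217 0.0161]
321 311 [[18, 50, 132], [18, 50, 133], [20, 50, 132], [18, 50, 132], [18, 48, 132], [16, 57, 169], [13, 87, 194]]
```

Run:
```python
from h import *
g=grab_frame("wrist"); p,R,o=tcp(); H=hsv(g); z=p[2]+.0096
m=((H[...,1]<75)&(H[...,1]>35)&(H[...,2]>100)&(H[...,0]>10)&(H[...,0]<26)); u,v=proj(g,[*p[:2],z])
h=blob(g,m,u,v,70); q=onp(g,h,z); c=p[:2].copy()
for _ in range(5):
    s=q[(q[:,1]<c[1]-.004)]; c=least_squares(lambda c:np.hypot(*(s-c).T)-.02,c,loss="soft_l1",f_scale=.0005).x
print(p,c,(1000*(c-p[:2])).round(1),(1000*(np.hypot(*(s-c).T)-.02)).round(1)); print("shift",((S-c)/.15).round(3))
```

```text
[ 0.51217954 -0.04901697  0.10067414] [ 0.51519635 -0.05911642] [  3.  -10.1] [ 0.8  0.7  0.  -8.9 -7.8  0.7  1.   2.7]
shift [-0.008  0.184]
```

Call:
drive_tool:
  rows:
    - {"offset": [0.113,0.012,0],"rotation": [0,0,0],"claw": 0.38}
    - {"offset": [0.113,0.012,0.1],"rotation": [0,0,0],"claw": 0.38}
    - {"offset": [0.113,0.012,0.2],"rotation": [0,0,0],"claw": 0.38}
    - {"offset": [0.113,0.012,0.28],"rotation": [0,0,0],"claw": 0.38}
    - {"offset": [0.113,0.012,0.34],"rotation": [0,0,0],"claw": 0.38}
    - {"offset": [0.113,0.012,0.37],"rotation": [0,0,0],"claw": 0.38}
    - {"offset": [0.113,0.012,0.39],"rotation": [0,0,0],"claw": 0.38}
    - {"offset": [0.113,0.012,0.41],"rotation": [0,0,0],"claw": 0.38}
    - {"offset": [0.113,0.012,0.42],"rotation": [0,0,0],"claw": 0.38}
    - {"offset": [0.113,0.012,0.42],"rotation": [0,0,0],"claw": 0.38}

```text
clock: 18.52
tcp_pos: [0.5149, -0.0305, 0.0377]
orientation: [2.223, 2.22, 0.0]
contact_force: [-0.5, -0.5, -0.1]
grip_width: 0.0384
gripper_force: 25.7
```

Call:
drive_tool:
  rows:
    - {"offset": [0,0,0.02],"rotation": [0,0,0],"claw": 0.38}
    - {"offset": [0,0,0.035],"rotation": [0,0,0],"claw": 0.38}
    - {"offset": [0,0,0.042],"rotation": [0,0,0],"claw": 0.38}
    - {"offset": [0,0,0.047],"rotation": [0,0,0],"claw": 0.38}
    - {"offset": [0,0,0.052],"rotation": [0,0,0],"claw": 0.38}
    - {"offset": [0,0,0.052],"rotation": [0,0,0],"claw": 0.38}

```text
clock: 19.02
tcp_pos: [0.5148, -0.0304, 0.0303]
orientation: [-2.222, -2.22, -0.001]
contact_force: [-2.7, -0.8, 5.8]
grip_width: 0.0378
gripper_force: 26.3
```

Call:
drive_tool:
  rows:
    - {"offset": [0,0,0],"rotation": [0,0,0],"claw": 0.5}
    - {"offset": [0,0,0],"rotation": [0,0,0],"claw": 0.6}
    - {"offset": [0,0,0],"rotation": [0,0,0],"claw": 0.65}
    - {"offset": [0,0,-0.2],"rotation": [0,0,0],"claw": 0.7}
    - {"offset": [0,0,-0.4],"rotation": [0,0,0],"claw": 0.75}
    - {"offset": [0,0,-0.5],"rotation": [0,0,0],"claw": 0.9}
    - {"offset": [0,0,-0.5],"rotation": [0,0,0],"claw": 0.9}
    - {"offset": [-0.25,-0.05,-0.5],"rotation": [0,0,0],"claw": 0.9}
    - {"offset": [-0.5,-0.1,-0.5],"rotation": [0,0,0],"claw": 0.9}
    - {"offset": [-0.8,-0.19,-0.5],"rotation": [0,0,0],"claw": 0.9}
    - {"offset": [-0.8,-0.19,-0.5],"rotation": [0,0,0],"claw": 0.9}
    - {"offset": [-0.8,-0.19,-0.5],"rotation": [0,0,0],"claw": 0.9}

```text
clock: 20.02
tcp_pos: [0.4843, -0.1537, 0.1043]
orientation: [-2.23, -2.213, 0.002]
contact_force: [0.5, 1.0, 0.3]
grip_width: 0.0769
gripper_force: 0.0
```

Call:
drive_tool:
  rows:
    - {"offset": [-0.25,0,0],"rotation": [0,0,0],"claw": 0.9}
    - {"offset": [-0.5,0,0],"rotation": [0,0,0],"claw": 0.9}
    - {"offset": [-0.75,0,0],"rotation": [0,0,0],"claw": 0.9}
    - {"offset": [-0.75,0,0],"rotation": [0,0,0],"claw": 0.9}
    - {"offset": [-0.75,0,0],"rotation": [0,0,0],"claw": 0.9}
    - {"offset": [-0.75,0,0],"rotation": [0,0,0],"claw": 0.9}

```text
clock: 20.52
tcp_pos: [0.4863, -0.2611, 0.104]
orientation: [-2.22, -2.22, -0.0]
contact_force: [0.3, 1.2, 0.1]
grip_width: 0.0769
gripper_force: 0.0
```

Run:
```python
from h import *
g=grab_frame("wrist"); p,R,o=tcp(); print(p,o["contact_force"],o["grip_width"])
rim(g,(.487,-.286),.016,.026,58)
t=grab_frame("top"); q=cloud(t).reshape(-1,3); d=np.hypot(*(q[:,:2]-S).T)
s=q[(d<.026)&(q[:,2]<.07)]; print("top",len(s),np.percentile(s[:,2],[20,50,80,90]).round(4))
H=hsv(t); u,v=proj(t,[*S,.04]); h=blob(t,(H[...,2]>150)&(H[...,1]<75),u,v,15); print("former top",circ(onp(t,h,.04)))
for a in range(0,360,45):
    w=q[(np.hypot(*(q[:,:2]-S-.016*np.array([np.cos(np.radians(a)),np.sin(np.radians(a))])).T)<.003)]; print(a,np.median(w[:,2]).round(4),end=" ")
```

```text
[ 0.48644969 -0.26052398  0.10406532] [-0.84483498 -0.05688462 -0.47367814] 0.07678548354187568
rim [ 0.4863 -0.2857] resid mm [-0.5 -0.4 -0.3 -0.2  0.1  0.1  0.1] 21 x ext 0.0506587470943744
top 537 [0.0206 0.0306 0.0399 0.0416]
former top (array([ 0.52138812, -0.02927085]), np.float64(0.026324899597237786))
0 0.0394 45 0.0379 90 0.0391 135 0.0389 180 0.031 225 0.0392 270 0.0418 315 0.0398
```

Run:
```python
from h import *
t=grab_frame("top"); H=hsv(t); u,v=proj(t,[*S,.04]); print(u,v)
u0,v0=int(round(u)),int(round(v))
print(H[v0-14:v0+15:2,u0-14:u0+15:2,2])
h=blob(t,(H[...,2]>110),u,v,12); print("former top",circ(onp(t,h,.04)),proj(t,[*circ(onp(t,h,.04))[0],.04]))
b=cv2.resize(t["frame"][v0-25:v0+25,u0-25:u0+25,::-1],(500,500),interpolation=2); cv2.imwrite("pics/c11.png",b)
```

```text
297.5170944688897 277.9179632682973
[[243 243 242 243 245 246 246 246 244 243 242 242 242 242 243]
 [241 242 243 236 193 165 123  91 147 242 246 244 242 242 243]
 [241 243 231 122 121 225 252 251 244 155 144 229 246 243 243]
 [242 245 134 202 252 249 250 250 248 250 198  88 228 245 243]
 [244 185 158 251 249 228 154 148 220 244 251 174 127 245 244]
 [244 126 235 248 220  99  65  64  77 185 250 246  67 222 245]
 [231  95 252 249 133  70 150 165  79 100 252 251 110 191 246]
 [229  91 254 249 119  70 127 151 107 102 252 251 137 159 247]
 [214  84 243 249 184  54  99 123  79 168 250 250 110 161 246]
 [229 111 199 250 252 166  78  94 164 230 248 238  64 202 246]
 [237 182  70 235 250 250 251 250 250 247 241 147  91 246 245]
 [241 225 145  96 231 249 250 249 248 222 152  59 201 248 245]
 [243 242 225 107  70 126 170 180 153  97  61  91 201 210 215]
 [242 243 244 244 185  89  59  58  54  70 105 162 172 165 167]
 [242 243 243 243 246 233 226 218 137 139 170 169 170 171 171]]
former top (array([ 0.51583672, -0.03076105]), np.float64(0.022634965892985914)) [297.18922995 276.99732061]
```

View pics/c11.png

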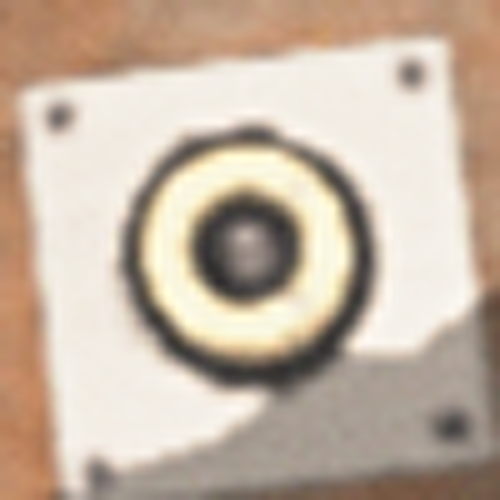

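Stack seen from the top: cream flange concentric in the dark rim about (247,247), stud in the middle, all level. Now gripping core_upper.

Call:
drive_tool:
  rows:
    - {"offset": [-0.167,0,0.15],"rotation": [0,0,0],"claw": 0.9}
    - {"offset": [-0.167,0,0.35],"rotation": [0,0,0],"claw": 0.85}
    - {"offset": [-0.167,0,0.55],"rotation": [0,0,0],"claw": 0.8}
    - {"offset": [-0.167,0,0.64],"rotation": [0,0,0],"claw": 0.75}
    - {"offset": [-0.167,0,0.66],"rotation": [0,0,0],"claw": 0.75}
    - {"offset": [-0.167,0,0.66],"rotation": [0,0,0],"claw": 0.75}
    - {"offset": [-0.167,0,0.66],"rotation": [0,0,0],"claw": 0.65}
    - {"offset": [-0.167,0,0.66],"rotation": [0,0,0],"claw": 0.55}
    - {"offset": [-0.167,0,0.66],"rotation": [0,0,0],"claw": 0.5}
    - {"offset": [-0.167,0,0.66],"rotation": [0,0,0],"claw": 0.5}
    - {"offset": [-0.167,0,0.66],"rotation": [0,0,0],"claw": 0.5}
    - {"offset": [-0.167,0,0.66],"rotation": [0,0,0],"claw": 0.5}

```text
clock: 21.67
tcp_pos: [0.4871, -0.2881, 0.0075]
orientation: [2.221, 2.219, 0.002]
contact_force: [-0.9, 1.9, 7.9]
grip_width: 0.0501
gripper_force: 26.9
```

Run:
```python
from h import *
for i in range(3): g=grab_frame("wrist"); p,R,o=tcp(); print(p,o["contact_force"],o["grip_width"],o["gripper_force"])
```

```text
[ 0.48710637 -0.28807207  0.00748205] [-1.31805624  1.98897684  6.56059079] 0.04975155820531816 26.919896279869135
[ 0.48710408 -0.28810516  0.00749141] [-1.2666867   1.2128918   7.44668609] 0.050081327799342046 26.920457570522558
[ 0.4871128  -0.2880976   0.00750235] [-0.26538162  1.49913515  8.6846631 ] 0.050039222834653035 26.920533453812823
```

Call:
drive_tool:
  rows:
    - {"offset": [0,0,-0.15],"rotation": [0,0,0],"claw": 0.5}
    - {"offset": [0,0,-0.4],"rotation": [0,0,0],"claw": 0.5}
    - {"offset": [0,0,-0.65],"rotation": [0,0,0],"claw": 0.5}
    - {"offset": [0,0,-0.7],"rotation": [0,0,0],"claw": 0.5}
    - {"offset": [0.2,0.05,-0.7],"rotation": [0,0,0],"claw": 0.5}
    - {"offset": [0.45,0.1,-0.7],"rotation": [0,0,0],"claw": 0.5}
    - {"offset": [0.7,0.18,-0.7],"rotation": [0,0,0],"claw": 0.5}
    - {"offset": [0.9,0.18,-0.7],"rotation": [0,0,0],"claw": 0.5}
    - {"offset": [0.9,0.18,-0.7],"rotation": [0,0,0],"claw": 0.5}

```text
clock: 22.57
tcp_pos: [0.5144, -0.145, 0.1106]
orientation: [-2.21, -2.229, -0.005]
contact_force: [-0.6, -0.3, -1.1]
grip_width: 0.0497
gripper_force: 29.3
```

Call:
drive_tool:
  rows:
    - {"offset": [0.2,0,0],"rotation": [0,0,0],"claw": 0.5}
    - {"offset": [0.45,0,0],"rotation": [0,0,0],"claw": 0.5}
    - {"offset": [0.7,0,0],"rotation": [0,0,0],"claw": 0.5}
    - {"offset": [0.7,0,0],"rotation": [0,0,0],"claw": 0.5}
    - {"offset": [0.7,0,0],"rotation": [0,0,0],"claw": 0.5}
    - {"offset": [0.7,0,0],"rotation": [0,0,0],"claw": 0.5}

```text
clock: 23.07
tcp_pos: [0.5134, -0.0484, 0.1112]
orientation: [2.222, 2.22, 0.001]
contact_force: [-0.8, -0.7, 0.0]
grip_width: 0.0495
gripper_force: 29.3
```

Run:
```python
from h import *
for i in range(2): g=grab_frame("wrist"); p,R,o=tcp(); print(p,o["orientation"],o["grip_width"],o["gripper_force"])
for z in (.003,.0035): lens(g,p[2]+z)
H=hsv(g); u,v=proj(g,p+[0,0,.003]); print(H[int(v)-14:int(v)+6,int(u),2])
```

```text
[ 0.51327843 -0.04923556  0.11121178] [2.22347638e+00 2.21814129e+00 3.42939205e-04] 0.05009057441884224 29.30502441013232
[ 0.51321091 -0.04962922  0.11115185] [2.22463117e+00 2.21710281e+00 1.26209607e-04] 0.049809613829321885 29.305015553254634
lens px [320.5 298.5] size [19.  9.] axis [ 0.5128 -0.047 ] rel tcp mm [-0.4  2.6] shift toolx 0.103 tooly 0.008
lens px [320.5 298.5] size [19.  9.] axis [ 0.5128 -0.0468] rel tcp mm [-0.4  2.9] shift toolx 0.102 tooly 0.008
[ 33  32  41  86 149 189 199 200 201 201 201 198 187 153  84  31  26  27
  28  28]
```

Call:
drive_tool:
  rows:
    - {"offset": [0.106,0.007,0],"rotation": [0,0,0],"claw": 0.5}
    - {"offset": [0.106,0.007,0.08],"rotation": [0,0,0],"claw": 0.5}
    - {"offset": [0.106,0.007,0.16],"rotation": [0,0,0],"claw": 0.5}
    - {"offset": [0.106,0.007,0.24],"rotation": [0,0,0],"claw": 0.5}
    - {"offset": [0.106,0.007,0.29],"rotation": [0,0,0],"claw": 0.5}
    - {"offset": [0.106,0.007,0.32],"rotation": [0,0,0],"claw": 0.5}
    - {"offset": [0.106,0.007,0.35],"rotation": [0,0,0],"claw": 0.5}
    - {"offset": [0.106,0.007,0.38],"rotation": [0,0,0],"claw": 0.5}
    - {"offset": [0.106,0.007,0.38],"rotation": [0,0,0],"claw": 0.5}

```text
clock: 23.92
tcp_pos: [0.5139, -0.0323, 0.0531]
orientation: [-2.222, -2.22, 0.001]
contact_force: [-0.0, -0.4, -1.5]
grip_width: 0.0498
gripper_force: 29.3
```

Call:
drive_tool:
  rows:
    - {"offset": [0,0,0.02],"rotation": [0,0,0],"claw": 0.5}
    - {"offset": [0,0,0.04],"rotation": [0,0,0],"claw": 0.5}
    - {"offset": [0,0,0.055],"rotation": [0,0,0],"claw": 0.5}
    - {"offset": [0,0,0.07],"rotation": [0,0,0],"claw": 0.5}
    - {"offset": [0,0,0.085],"rotation": [0,0,0],"claw": 0.5}
    - {"offset": [0,0,0.085],"rotation": [0,0,0],"claw": 0.5}

```text
clock: 24.42
tcp_pos: [0.5141, -0.032, 0.0407]
orientation: [-2.222, -2.22, 0.001]
contact_force: [-1.4, 0.3, -1.1]
grip_width: 0.0498
gripper_force: 29.3
```

Hub is inside the bore without contact. Lowering onto the rim.

Call:
drive_tool:
  rows:
    - {"offset": [0,0,0.01],"rotation": [0,0,0],"claw": 0.5}
    - {"offset": [0,0,0.018],"rotation": [0,0,0],"claw": 0.5}
    - {"offset": [0,0,0.024],"rotation": [0,0,0],"claw": 0.5}
    - {"offset": [0,0,0.03],"rotation": [0,0,0],"claw": 0.5}
    - {"offset": [0,0,0.034],"rotation": [0,0,0],"claw": 0.5}
    - {"offset": [0,0,0.034],"rotation": [0,0,0],"claw": 0.5}

```text
clock: 24.92
tcp_pos: [0.5144, -0.032, 0.0373]
orientation: [-2.222, -2.219, -0.002]
contact_force: [-4.0, 1.1, 17.2]
grip_width: 0.0497
gripper_force: 29.4
```

Call:
drive_tool:
  rows:
    - {"offset": [0,0,-0.005],"rotation": [0,0,0],"claw": 0.6}
    - {"offset": [0,0,-0.005],"rotation": [0,0,0],"claw": 0.7}
    - {"offset": [0,0,-0.005],"rotation": [0,0,0],"claw": 0.75}
    - {"offset": [0,0,-0.2],"rotation": [0,0,0],"claw": 0.75}
    - {"offset": [0,0,-0.4],"rotation": [0,0,0],"claw": 0.75}
    - {"offset": [0,0,-0.45],"rotation": [0,0,0],"claw": 0.75}
    - {"offset": [0,0,-0.45],"rotation": [0,0,0],"claw": 0.75}
    - {"offset": [0.25,-0.05,-0.45],"rotation": [0,0,0],"claw": 0.75}
    - {"offset": [0.5,-0.1,-0.45],"rotation": [0,0,0],"claw": 0.75}
    - {"offset": [0.75,-0.18,-0.45],"rotation": [0,0,0],"claw": 0.75}
    - {"offset": [0.75,-0.18,-0.45],"rotation": [0,0,0],"claw": 0.75}

```text
clock: 25.83
tcp_pos: [0.4844, 0.0889, 0.1016]
orientation: [-2.207, -2.229, 0.002]
contact_force: [-0.0, -0.0, -0.5]
grip_width: 0.0642
gripper_force: 0.0
```

Call:
drive_tool:
  rows:
    - {"offset": [0.25,0,0],"rotation": [0,0,0],"claw": 0.75}
    - {"offset": [0.5,0,0],"rotation": [0,0,0],"claw": 0.75}
    - {"offset": [0.68,0,0],"rotation": [0,0,0],"claw": 0.75}
    - {"offset": [0.68,0,0],"rotation": [0,0,0],"claw": 0.75}
    - {"offset": [0.68,0,0],"rotation": [0,0,0],"claw": 0.75}
    - {"offset": [0.68,0,0],"rotation": [0,0,0],"claw": 0.75}

```text
clock: 26.33
tcp_pos: [0.4869, 0.1813, 0.1025]
orientation: [2.223, 2.22, -0.003]
contact_force: [0.3, -0.6, -0.2]
grip_width: 0.0641
gripper_force: 0.0
```

Run:
```python
from h import *
g=grab_frame("wrist"); p,R,o=tcp(); print(p,o["contact_force"],o["grip_width"])
t=grab_frame("top"); q=cloud(t).reshape(-1,3); d=np.hypot(*(q[:,:2]-S).T)
s=q[(d<.02)&(q[:,2]<.07)&(d>.007)]; print("top stack",len(s),np.percentile(s[:,2],[10,30,50,70,90]).round(4), "plane",np.linalg.lstsq(np.c_[s[:,:2]-S,np.ones(len(s))],s[:,2],rcond=None)[0])
H=hsv(t); u,v=proj(t,[*S,.046]); h=blob(t,H[...,2]<100,u,v,17); print("core up",circ(onp(t,h,.046)))
H=hsv(g); u,v=proj(g,[.487,.159,.006]); print(u,v); 
for s,vm in ((50,110),(65,110),(50,130)):
    h=blob(g,(H[...,1]<s)&(H[...,2]>vm),u,v,48); print("press",circ(onp(g,h,.006)))
u,v=int(u),int(v); print(H[v,u-45:u+46:6].tolist())
save(g,"w12.png")
```

```text
[0.48706199 0.1807138  0.10274287] [ 0.01849791 -0.6894512  -0.05843302] 0.06401462959109547
top stack 276 [0.0429 0.0446 0.0456 0.0469 0.0486] plane [-0.02445248  0.00177194  0.04557608]
core up (array([ 0.51372917, -0.03190119]), np.float64(0.02478169328560122))
321.49888262048137 270.2513415600977
press (array([0.48467302, 0.16119369]), np.float64(0.02207452321680766))
press (array([0.48470707, 0.1610077 ]), np.float64(0.02229452912602248))
press (array([0.48463845, 0.16087443]), np.float64(0.021819627062797987))
[[12, 91, 135], [11, 86, 142], [3, 16, 148], [0, 14, 144], [6, 13, 193], [0, 14, 142], [6, 36, 106], [13, 88, 177], [8, 37, 131], [3, 13, 182], [3, 12, 217], [3, 14, 183], [6, 12, 206], [13, 69, 169], [12, 73, 157], [11, 74, 161]]
```

Call:
drive_tool:
  rows:
    - {"offset": [-0.131,-0.015,0.15],"rotation": [0,0,0],"claw": 0.7}
    - {"offset": [-0.131,-0.015,0.35],"rotation": [0,0,0],"claw": 0.65}
    - {"offset": [-0.131,-0.015,0.55],"rotation": [0,0,0],"claw": 0.62}
    - {"offset": [-0.131,-0.015,0.65],"rotation": [0,0,0],"claw": 0.62}
    - {"offset": [-0.131,-0.015,0.68],"rotation": [0,0,0],"claw": 0.62}
    - {"offset": [-0.131,-0.015,0.695],"rotation": [0,0,0],"claw": 0.62}
    - {"offset": [-0.131,-0.015,0.695],"rotation": [0,0,0],"claw": 0.55}
    - {"offset": [-0.131,-0.015,0.695],"rotation": [0,0,0],"claw": 0.45}
    - {"offset": [-0.131,-0.015,0.695],"rotation": [0,0,0],"claw": 0.4}
    - {"offset": [-0.131,-0.015,0.695],"rotation": [0,0,0],"claw": 0.4}
    - {"offset": [-0.131,-0.015,0.695],"rotation": [0,0,0],"claw": 0.4}
    - {"offset": [-0.131,-0.015,0.695],"rotation": [0,0,0],"claw": 0.4}

```text
clock: 27.43
tcp_pos: [0.4861, 0.1631, 0.0002]
orientation: [2.222, 2.22, 0.003]
contact_force: [-0.3, -0.8, 7.1]
grip_width: 0.0415
gripper_force: 26.1
```

Run:
```python
from h import *
for i in range(2): g=grab_frame("wrist"); p,R,o=tcp(); print(p,o["contact_force"],o["grip_width"],o["gripper_force"])
```

```text
[4.86019094e-01 1.63088562e-01 1.64969775e-04] [-0.69248686 -1.50965407  7.10754648] 0.04186833207920415 26.05983574554557
[4.86041160e-01 1.63101465e-01 1.84102724e-04] [-0.59266119 -0.56744001  7.46356786] 0.04198611314279472 26.06278587729321
```

Call:
drive_tool:
  rows:
    - {"offset": [0,0,-0.15],"rotation": [0,0,0],"claw": 0.4}
    - {"offset": [0,0,-0.4],"rotation": [0,0,0],"claw": 0.4}
    - {"offset": [0,0,-0.65],"rotation": [0,0,0],"claw": 0.4}
    - {"offset": [0,0,-0.7],"rotation": [0,0,0],"claw": 0.4}
    - {"offset": [-0.2,0.05,-0.7],"rotation": [0,0,0],"claw": 0.4}
    - {"offset": [-0.45,0.1,-0.7],"rotation": [0,0,0],"claw": 0.4}
    - {"offset": [-0.7,0.19,-0.7],"rotation": [0,0,0],"claw": 0.4}
    - {"offset": [-0.7,0.19,-0.7],"rotation": [0,0,0],"claw": 0.4}
    - {"offset": [-0.7,0.19,-0.7],"rotation": [0,0,0],"claw": 0.4}

```text
clock: 28.28
tcp_pos: [0.5142, 0.0551, 0.1045]
orientation: [2.228, 2.214, 0.001]
contact_force: [-0.8, 0.0, -0.6]
grip_width: 0.0413
gripper_force: 25.6
```

Call:
drive_tool:
  rows:
    - {"offset": [-0.2,0,0],"rotation": [0,0,0],"claw": 0.4}
    - {"offset": [-0.45,0,0],"rotation": [0,0,0],"claw": 0.4}
    - {"offset": [-0.65,0,0],"rotation": [0,0,0],"claw": 0.4}
    - {"offset": [-0.67,0,0],"rotation": [0,0,0],"claw": 0.4}
    - {"offset": [-0.67,0,0],"rotation": [0,0,0],"claw": 0.4}
    - {"offset": [-0.67,0,0],"rotation": [0,0,0],"claw": 0.4}

```text
clock: 28.78
tcp_pos: [0.5135, -0.0409, 0.104]
orientation: [-2.22, -2.221, -0.001]
contact_force: [0.0, 0.4, -0.0]
grip_width: 0.0416
gripper_force: 25.6
```

Run:
```python
from h import *
for i in range(2): g=grab_frame("wrist"); p,R,o=tcp(); print(p,o["orientation"],o["grip_width"],o["gripper_force"])
H=hsv(g); z=p[2]+.0055; u,v=proj(g,[*p[:2],z]); u,v=int(round(u)),int(round(v)); print(u,v)
print("col",H[v-24:v+16:1,u].tolist()); save(g,"w13.png")
b=g["frame"][v-70:v+60,u-80:u+80,::-1]; cv2.imwrite("pics/w13c.png",cv2.resize(b,None,fx=4,fy=4))
```

```text
[ 0.5135949  -0.0403118   0.10399101] [-2.21860469e+00 -2.22270963e+00 -7.80948336e-04] 0.04135640355059858 25.644485163356876
[ 0.51363227 -0.0402487   0.10399205] [-2.21813068e+00 -2.22330433e+00 -5.97075851e-04] 0.04160906314683591 25.644295240344945
322 306
col [[175, 14, 112], [176, 16, 113], [175, 14, 110], [0, 14, 107], [175, 14, 107], [175, 14, 107], [175, 14, 108], [0, 11, 111], [170, 14, 110], [0, 12, 110], [176, 16, 111], [0, 14, 110], [5, 26, 119], [10, 55, 144], [12, 77, 170], [13, 81, 177], [12, 81, 179], [12, 82, 180], [13, 83, 182], [12, 82, 184], [12, 82, 186], [12, 81, 188], [12, 80, 187], [13, 84, 188], [13, 85, 186], [12, 86, 186], [12, 85, 186], [12, 85, 186], [12, 85, 187], [12, 85, 188], [12, 86, 189], [12, 86, 184], [12, 82, 164], [9, 51, 120], [4, 18, 98], [0, 11, 95], [175, 16, 98], [5, 15, 100], [0, 12, 106], [0, 14, 112]]
```

Run:
```python
from h import *
g=grab_frame("wrist"); p,R,o=tcp(); H=hsv(g); z=p[2]+.0035; h=blob(g,H[...,1]>50,322,305,18); q=(h.min(0)+h.max(0))/2
c=onplane(g,*q,z)[:2]; print(p,q,np.ptp(h,0),c,(1000*(c-p[:2])).round(1)); T=np.array([.514,-.0312]); print("shift x,y",((T-c)[::-1]/.15).round(3))
```

```text
[ 0.51365926 -0.04040996  0.10403858] [320.5 305. ] [25. 20.] [ 0.51321685 -0.04063179] [-0.4 -0.2]
shift x,y [0.063 0.005]
```

Call:
drive_tool:
  rows:
    - {"offset": [0.063,0.005,0],"rotation": [0,0,0],"claw": 0.4}
    - {"offset": [0.063,0.005,0.08],"rotation": [0,0,0],"claw": 0.4}
    - {"offset": [0.063,0.005,0.16],"rotation": [0,0,0],"claw": 0.4}
    - {"offset": [0.063,0.005,0.24],"rotation": [0,0,0],"claw": 0.4}
    - {"offset": [0.063,0.005,0.28],"rotation": [0,0,0],"claw": 0.4}
    - {"offset": [0.063,0.005,0.31],"rotation": [0,0,0],"claw": 0.4}
    - {"offset": [0.063,0.005,0.34],"rotation": [0,0,0],"claw": 0.4}
    - {"offset": [0.063,0.005,0.36],"rotation": [0,0,0],"claw": 0.4}
    - {"offset": [0.063,0.005,0.36],"rotation": [0,0,0],"claw": 0.4}

```text
clock: 29.68
tcp_pos: [0.5142, -0.0316, 0.0495]
orientation: [-2.22, -2.22, -0.001]
contact_force: [-0.2, 5.4, -2.7]
grip_width: 0.0414
gripper_force: 26.2
```

Call:
drive_tool:
  rows:
    - {"offset": [0.01,0,0],"rotation": [0,0,0],"claw": 0.4}
    - {"offset": [0.01,0,0],"rotation": [0,0,0],"claw": 0.4}
    - {"offset": [0.01,0,0],"rotation": [0,0,0],"claw": 0.4}

```text
clock: 29.93
tcp_pos: [0.5141, -0.0315, 0.05]
orientation: [-2.222, -2.22, 0.0]
contact_force: [0.1, 3.2, -1.3]
grip_width: 0.0417
gripper_force: 26.3
```

Call:
drive_tool:
  rows:
    - {"offset": [0.012,0,0],"rotation": [0,0,0],"claw": 0.4}
    - {"offset": [0.012,0,0.008],"rotation": [0,0,0],"claw": 0.4}
    - {"offset": [0.012,0,0.016],"rotation": [0,0,0],"claw": 0.4}
    - {"offset": [0.012,0,0.022],"rotation": [0,0,0],"claw": 0.4}
    - {"offset": [0.012,0,0.022],"rotation": [0,0,0],"claw": 0.4}

```text
clock: 30.35
tcp_pos: [0.5144, -0.0303, 0.0469]
orientation: [2.223, 2.22, -0.0]
contact_force: [0.1, 0.0, 1.6]
grip_width: 0.0414
gripper_force: 26.5
```

Call:
drive_tool:
  rows:
    - {"offset": [0.002,0,0.006],"rotation": [0,0,0],"claw": 0.4}
    - {"offset": [0.002,0,0.012],"rotation": [0,0,0],"claw": 0.4}
    - {"offset": [0.002,0,0.012],"rotation": [0,0,0],"claw": 0.4}
    - {"offset": [0.002,0,0.012],"rotation": [0,0,0],"claw": 0.4}

```text
clock: 30.68
tcp_pos: [0.5145, -0.0301, 0.0458]
orientation: [2.223, 2.219, 0.001]
contact_force: [-2.3, -1.4, 10.5]
grip_width: 0.0418
gripper_force: 27.4
```

Call:
drive_tool:
  rows:
    - {"offset": [0,0,-0.005],"rotation": [0,0,0],"claw": 0.5}
    - {"offset": [0,0,-0.005],"rotation": [0,0,0],"claw": 0.6}
    - {"offset": [0,0,-0.005],"rotation": [0,0,0],"claw": 0.7}
    - {"offset": [0,0,-0.2],"rotation": [0,0,0],"claw": 0.75}
    - {"offset": [0,0,-0.4],"rotation": [0,0,0],"claw": 0.8}
    - {"offset": [0,0,-0.6],"rotation": [0,0,0],"claw": 0.8}
    - {"offset": [0,0,-0.6],"rotation": [0,0,0],"claw": 0.8}
    - {"offset": [0.3,0,-0.7],"rotation": [0,0,0],"claw": 0.8}
    - {"offset": [0.6,0,-0.7],"rotation": [0,0,0],"claw": 0.8}
    - {"offset": [0.9,0,-0.7],"rotation": [0,0,0],"claw": 0.8}
    - {"offset": [0.9,0,-0.7],"rotation": [0,0,0],"claw": 0.8}
    - {"offset": [0.9,0,-0.7],"rotation": [0,0,0],"claw": 0.8}

```text
clock: 31.68
tcp_pos: [0.514, 0.1106, 0.1495]
orientation: [-2.213, -2.228, -0.001]
contact_force: [-0.7, -0.4, -0.7]
grip_width: 0.0686
gripper_force: 0.0
```

Run:
```python
from h import *
t=grab_frame("top"); q=cloud(t).reshape(-1,3); d=np.hypot(*(q[:,:2]-S).T)
s=q[(d<.019)&(q[:,2]<.08)&(d>.008)]; print("top stack",len(s),np.percentile(s[:,2],[10,50,90]).round(4), "plane",np.linalg.lstsq(np.c_[s[:,:2]-S,np.ones(len(s))],s[:,2],rcond=None)[0])
u,v=proj(t,[*S,.05]).astype(int); a=cv2.resize(t["frame"][v-30:v+30,u-30:u+30,::-1],(400,400),interpolation=2)
g=grab_frame("scene"); u,v=proj(g,[*S,.03]).astype(int); b=cv2.resize(g["frame"][v-40:v+40,u-40:u+40,::-1],(400,400),interpolation=2)
cv2.imwrite("pics/fin.png",np.hstack([a,b])); print(get_obs()["tcp_pos"],get_obs()["gripper_force"],get_obs()["contact_force"])
```

```text
top stack 229 [0.0467 0.0498 0.0527] plane [-0.02938884  0.0095729   0.04974439]
[0.51408669 0.10527184 0.14966571] 0.0 [ 0.0629368  -1.74246826 -0.35664619]
```

View pics/fin.png

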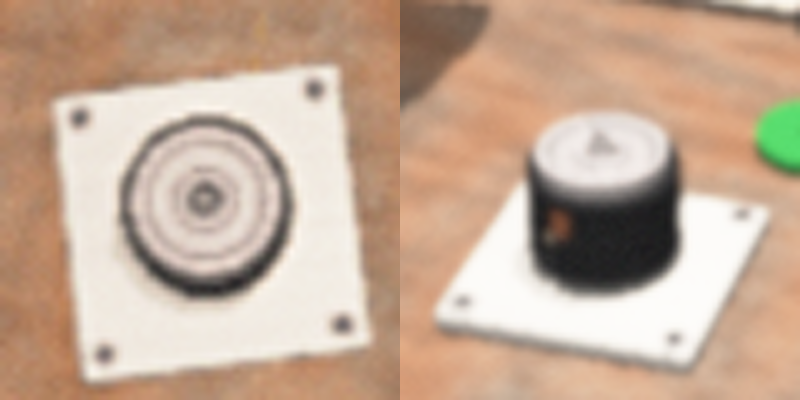

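Both views show the closed pile: steel plate level on top at (205,195), the stud through its hole, and the ferrite halves flush. The gripper is open and clear.

```bash
python3 -c "
from bench import hand_in
print(hand_in())"
```

```text
the job is handed in; nothing more can be done
None
```

The choke is assembled on the stud in the order asked (pad, lower half, small former, upper half, pressure plate), with every part released and seated by contact force and depth, and it was handed in at about 32 s on the robot clock.

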